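# Clamp a denture flask in the bench press

## Robot

A 6-joint arm with a two-finger parallel gripper is mounted at the origin on the work surface. World frame = base frame: x ahead of the robot, y to its left, z up, the work surface at z = 0. Lengths are in m, angles in degrees, forces in N, time in s.
With the tool pointing down it reaches from about 0.375 to 0.9 m from the base axis. Payload 3.1 kg.
Tool frame: the origin (TCP) lies between the finger pads; the fingertips stand bot.tip_extent ahead of it and the grasp point (between the pads) lies 2 mm behind it (bot.tip_extent is the distance from the TCP to the fingertips, in m); z points along the fingers, y is the direction in which the jaws open and shut (so a half turn about z gives the same grasp; the last joint's range is limited). The gripper opens to 87 mm and grips with 3 to 60 N. Pads are 19 mm wide; open, the fingers measure 117 mm over their backs; the gripper's body (75 mm by 190 mm) begins 51 mm behind the grasp point.
Start: joints at [64.544, 30.224, 82.088, -0, 67.689, -10.227], TCP at [0.164, 0.603, 0.24] pointing down, gripper open.
Joint ranges: [-176.69, 176.69], [-43.24, 126.21], [12.49, 139.97], [-82, 262], [0, 151.66], [-163.58, 163.58]. Speed limits (degrees/s): [159.86, 159.86, 180, 180, 180, 180].

## Interface

Orientations are given as a 3x3 rotation matrix whose columns are the frame's x, y, z axes.
In Python, from rig import bot, imaging, recognise, masks_of, mark_of gives the robot as it stands.
- The arm moves only by the tool send_rows, never from a script. Its argument "plan" is a list that holds one entry, the list of rows, each a list of 5 numbers: the shift along the world's x, y, z normalised to -1 to 1, where 1 is 0.03 m, then the turn about the world's z normalised to -1 to 1, where 1 is 0.1 rad, then the closure, from -1 (fully open) to 1 (shut). A call has 1 to 20 rows; each row shifts and turns the commanded pose from where the row before left it; what a row does not reach is not made up. A row lasts 1/10 s, in which the tool goes at most 50 mm and 8.59 degrees, less where a joint would pass 70% of its speed; a pose out of reach is approached as far as the arm can. A call with a number of a shift or a turn outside -1 to 1 is refused whole. A call with a gripper value outside its range is refused whole. The fingers move at their own pace and stop on an object; the grip force is fixed at half the most. Time passes only in rows, so rows that do not move let the fingers close. It gives the time, the measured TCP pose, the force and the opening at its end, in the units of the state.
- bot.read_state(): the state, without advancing time (a new reading comes with each control period).
- imaging.capture(name): name is "scene" or "top"; returns a dict with "img" (384x512x3 uint8, blue, green, red), "mtx" (3x3 intrinsics, pixels), "pose" (4x4, takes a point from camera to world coordinates). Camera axes: x right, y down, z forward; pixel columns grow to the right and rows downward; lengths in m; the calibration is good to about 2 mm. A picture is of the moment at which its call begins. There is no depth.
- bot.hand_in(): hands the job in, once; it reports no verdict.
Trained networks look in the newest picture that a camera, given by its name, has taken for a name from the list of things; names that differ only in an ending like _2 or _b are one class to them, and where a whole thing is asked for, a point or a joint stands for the part that bears it (a point fixed in the world has none). Each returns a list of dicts, best first, with "conf" (0 to 1); they miss things now and then, are a little off and sometimes report something else, mostly with a low value. They report only what shows in the picture. A call takes as long as a camera call. They do not tell look-alikes from the thing itself.
- recognise(camera, target): "at" ([x, y, z] in m, in world coordinates, good to about 4 mm: the middle of the surface that is visible of it).
- masks_of(camera, target): "region" (384x512 bool, what is visible of it).
- mark_of(camera, target): "at" ([x, y, z] in m, in world coordinates, good to about 4 mm: a listed point, or the origin of a listed thing).
The state is a dict: "time_s": time; "joint_positions": joint angles; "qvel": joint speeds; "tau": joint torques, N m; "position": TCP position; "tcp_rot": TCP orientation; "force": force on the tool from outside, world axes, zero at the start; "moment": the same for the moment, N m; "opening": opening from 0.0 (shut) to 1.0 (fully open).
Only numpy, scipy, OpenCV 4.12 (cv2) and the standard library are available. Lean on these libraries where they do the work, as an engineer would, in place of code of your own. Each camera call takes 0.05 s, during which the arm holds its last target.

## Task

Slide the brass denture flask along the press's loading plate until it is fully home against the rear stop. Then run the spindle down, clockwise, by its cross bar until the foot meets the flask, and snug it by feel: firmly nipped, but not forced, or the plaster mould inside cracks. Come away from the press, and leave the cast, the jar and the bowl where they stand.

Things in the scene. Friction and masses are not known exactly. Their poses are not given: they have to be found in the camera images.
- press: Fixed grey bench press: base 186 x 152 mm, two pillars (18 mm thick, 132 mm apart along y), over them a crosshead 38 mm deep, 168 mm wide, 114 to 138 mm above the bench, nuts and central boss (radius 21 mm) up to 148 mm. Origin: on the bench under the spindle's axis; z up; x points from the open loading side (the robot's) to the rear stop.
- plate: Fixed steel loading plate of the press, 106 mm wide, from x = -121 to +42 mm, with side lips 8 mm high and 100 mm apart that guide the flask. Origin: on its top face under the spindle's axis; x as the press's. Its top is 25 to 27 mm above the bench (differs each time).
- stop (a point): Centre of the rear stop's face, 43 mm beyond the spindle's axis: an upright steel block 50 mm wide, its top 56 mm above the bench.
- flask: Loose two-part brass denture flask on the front of the plate: octagonal, 86 mm long (x), 92 mm wide (y), corners cut 14 mm, flat top, 0.8 kg; lower half 27 mm high. 56 to 61 mm high in all: the set mould holds the halves 0 to 5 mm apart, differing each time and not told. Origin: centre of its underside; x as the press's. Slides with 3 to 7 N. Home: rear face on the stop, origin then under the spindle's axis, x = 0 in the press's frame.
- spindle: Vertical steel screw through the crosshead: foot below (bearing face 21 mm across, disc 36 mm), cross bar on top. Origin: centre of the foot's underside; z up; x along the bar to its red ball. Clockwise from above lowers it 10 mm a turn; at the start the foot is 2 to 15 mm above the flask's top. It stays where it is left and never unwinds, so resistance is felt only while it is being turned.
- bar_mid (a point): Middle of the cross bar, on the spindle's axis, 96 mm above the foot. Round bar 10 mm thick, hub 27 mm across, from 15 mm below to 15 mm above. Free running takes about 2.5 N on the bar 42 mm from the axis. Once the foot bears, it turns ever stiffer (its nut sits on stiff disc springs): 7 to 13 N there (0.3 to 0.55 N m), turning slowly, is snug, only a small part of a turn past first touch; 20 N or more is forcing it.
- bar_red (a point): Centre of the red ball (18 mm) on one end of the cross bar, 66 mm from the axis; a black one is opposite. It turns and sinks with the spindle.
- cast: Bystander: loose plaster tooth cast, base 52 x 60 mm, 33 mm high, beside the press. Origin: centre of its underside.
- jar: Bystander: loose orange jar with a white lid, 68 mm across, 82 mm high. Origin: centre of its underside.
- bowl: Bystander: loose green mixing bowl, 110 mm across, 62 mm high. Origin: centre of its underside.
Not all that is in view belongs to the job. What is meant by the flask is not blue or purple, and is the smaller of those in its own colour.

How it is judged (in metres and radians):
On the way, in this order (a step that is already met when the one before it is completed fails the run):
1. the flask is fully home against the rear stop (within 5 mm) while the foot is still clear of it (x of flask in the frame of press between -0.005 and 0.005 m and contact force between spindle and flask below 1 N), for 0.2 s.
2. the foot has met the flask (contact force between spindle and flask above 3 N), for 0.1 s.
At the end, for the whole second after the job is handed in: The flask rests still, home against the rear stop (within 5 mm), and the spindle's foot, left to itself, bears on it with 15 to 120 N (x of flask in the frame of press between -0.005 and 0.005 m and contact force between spindle and flask between 15 and 120 N and linear speed of flask below 0.01 m/s); the robot touches nothing.
It fails at once if the screw is forced: the foot bears on the flask with over 160 N and the mould cracks (contact force between spindle and flask above 160 N).
It fails at once if the cast is moved more than 25 mm (distance of cast from where it was at the start of the episode above 0.025 m).
It fails at once if the jar is moved more than 25 mm (distance of jar from where it was at the start of the episode above 0.025 m).
It fails at once if the bowl is moved more than 25 mm (distance of bowl from where it was at the start of the episode above 0.025 m).
It also fails if it takes over 72 s, if anything falls off the work surface, if the arm or the gripper's body presses on something with over 40 N, if the wrist force passes 120 N, or if a joint passes its speed limit or range.

## Working session

There is one attempt and no reset: what is moved stays moved. The work goes in short steps, Python scripts to look and compute and a tool call to move; the robot and the scene stay as the last step left them, time stands still between calls to the robot, and variables do not carry over. Pictures are saved under pics/ and viewed, and the job is handed in when it is done.

Besides the shell and the picture viewer there is one more tool, called after "Call:" as name(argument=value, ...) on one line, values as JSON. send_rows: Moves the arm, as the interface text tells. Its arguments: {"type":"object","properties":{"plan":{"type":"array"}},"required":["plan"]}

```bash
mkdir -p pics; ls; python3 - <<'E'
from rig import bot, imaging, recognise, masks_of, mark_of
import cv2
s=bot.read_state(); print(s, bot.tip_extent)
for c in("scene","top"):
    r=imaging.capture(c); cv2.imwrite(f"pics/{c}0.png",r["img"]); print(c,r["mtx"],r["pose"])
    for t in ["press","plate","stop","flask","spindle","bar_mid","bar_red","cast","jar","bowl"]:
        for f in (mark_of,):
            print(t,[(round(d["conf"],2),[round(float(v),4) for v in d["at"]]) for d in f(c,t)])
E
```

```text
pics
{'time_s': 0.0, 'joint_positions': array([ 6.45432556e+01,  3.02782539e+01,  8.21559656e+01, -8.76690327e-04,
        6.76901837e+01, -1.02276281e+01]), 'qvel': array([ 0.00462884, -0.00791825,  0.06228195, -0.0030879 , -0.0719736 ,
       -0.08694123]), 'tau': array([-3.19751489e-04, -4.40042675e+01, -1.76589632e+01,  6.32145884e-02,
        5.85199194e-02, -1.77932811e-04]), 'position': array([0.16384886, 0.60241713, 0.23858158]), 'tcp_rot': array([[-9.64884490e-01,  2.62672940e-01, -9.20483201e-04],
       [ 2.62674289e-01,  9.64882558e-01, -1.96652198e-03],
       [ 3.71606077e-04, -2.13925383e-03, -9.99997643e-01]]), 'force': array([ 0.39945081,  0.75739968, -0.70854568]), 'moment': array([ 0.01160856, -0.01364285,  0.01084302]), 'opening': 0.9969131945163698} 0.017
scene [[430.21335261   0.         255.28209051]
 [  0.         430.21335261 201.77928246]
 [  0.           0.           1.        ]] [[ 0.82190485  0.47830261 -0.30935259  0.87263196]
 [ 0.56961724 -0.68733119  0.45067952 -0.38043564]
 [ 0.00293351 -0.54662826 -0.83737025  0.87715325]
 [ 0.          0.          
[... 785 characters left out ...]
77    0.50622355]
 [-0.99973303  0.02303922  0.00175005  0.04862211]
 [-0.00398477 -0.09731118 -0.99524603  1.25102646]
 [ 0.          0.          0.          1.        ]]
press [(0.94, [0.6379, -0.092, -0.0039])]
plate [(0.64, [0.6392, -0.0965, 0.0277]), (0.4, [0.5747, -0.0938, 0.0261])]
stop [(0.6, [0.6799, -0.1024, 0.0422])]
flask [(0.97, [0.5795, -0.0893, 0.0263]), (0.75, [0.4034, -0.1677, -0.0028]), (0.59, [0.4979, 0.1072, 0.0002]), (0.56, [0.8191, -0.0792, -0.0024])]
spindle []
bar_mid [(0.79, [0.6373, -0.0986, 0.1875])]
bar_red []
cast [(0.65, [0.6537, 0.0865, -0.0046])]
jar [(0.89, [0.6703, -0.2757, 0.0046])]
bowl [(0.72, [0.5273, -0.3104, 0.0001]), (0.24, [0.6379, -0.1001, 0.1922])]
```

```bash
python3 - <<'E'
import cv2
for c in("scene","top"):
    i=cv2.imread(f"pics/{c}0.png"); cv2.imwrite(f"pics/{c}0b.png",cv2.resize(i,(800,600),interpolation=cv2.INTER_CUBIC))
E
```

```text
(no output)
```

View pics/scene0b.png

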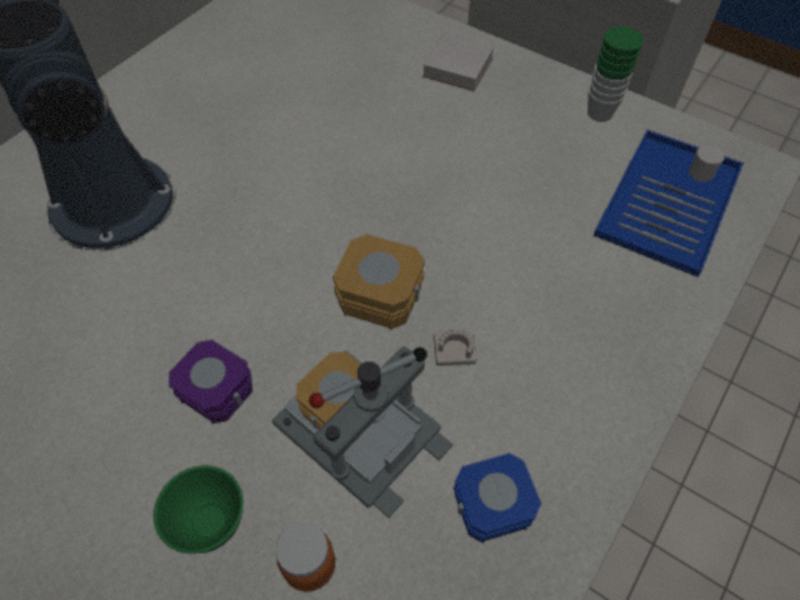

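View pics/top0b.png

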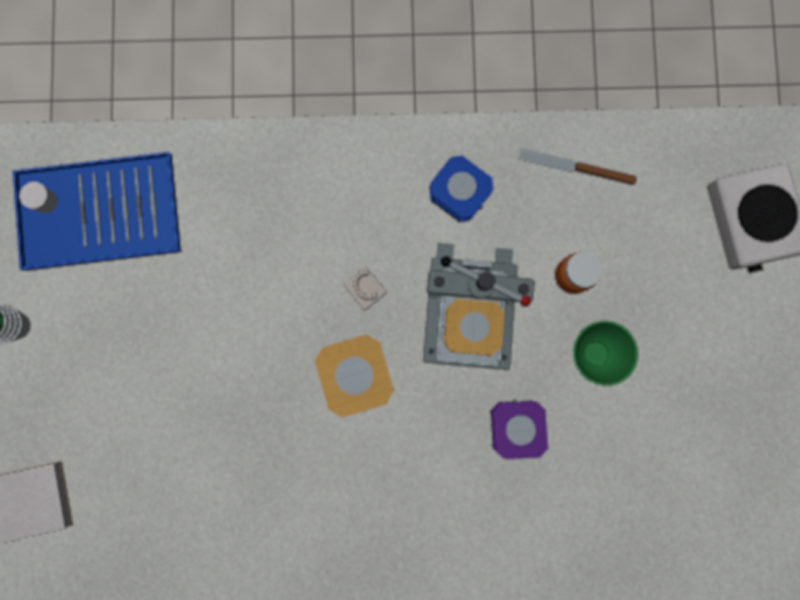

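```bash
python3 - <<'E'
from rig import bot, imaging, recognise, masks_of, mark_of
import cv2, numpy as np
a=cv2.imread("pics/top0.png"); s=cv2.imread("pics/scene0.png")
A=cv2.resize(a[140:280,190:370],None,fx=4,fy=4,interpolation=cv2.INTER_CUBIC)
S=cv2.resize(s[140:340,170:310],None,fx=3,fy=3,interpolation=cv2.INTER_CUBIC)
cv2.imwrite("pics/topc.png",A);cv2.imwrite("pics/scenec.png",S)
imaging.capture("top")
for t in ["press","flask","plate","spindle"]:
    for d in masks_of("top",t):
        m=d["region"].astype(np.uint8); c=max(cv2.findContours(m,0,2)[0],key=cv2.contourArea)
        print(t,round(d["conf"],2),m.sum(),cv2.minAreaRect(c))
E
```

```text
press 0.72 2465 ((306.5003662109375, 196.74325561523438), (68.38664245605469, 77.37353515625), 3.0940582752227783)
flask 0.79 1932 ((226.36239624023438, 240.54129028320312), (47.41240310668945, 43.6768798828125), 73.3007583618164)
flask 0.73 1223 ((303.0, 209.5), (35.0, 38.0), 90.0)
flask 0.67 1179 ((294.77972412109375, 120.54703521728516), (36.23527145385742, 35.60203170776367), 39.289405822753906)
flask 0.6 1243 ((332.0, 275.5), (37.0, 36.0), 90.0)
flask 0.27 645 ((370.2000427246094, 174.40000915527344), (25.043960571289062, 30.410520553588867), 63.43495178222656)
spindle 0.94 365 ((310.4000244140625, 180.20001220703125), (63.504329681396484, 12.521980285644531), 26.56505012512207)
```

View pics/topc.png

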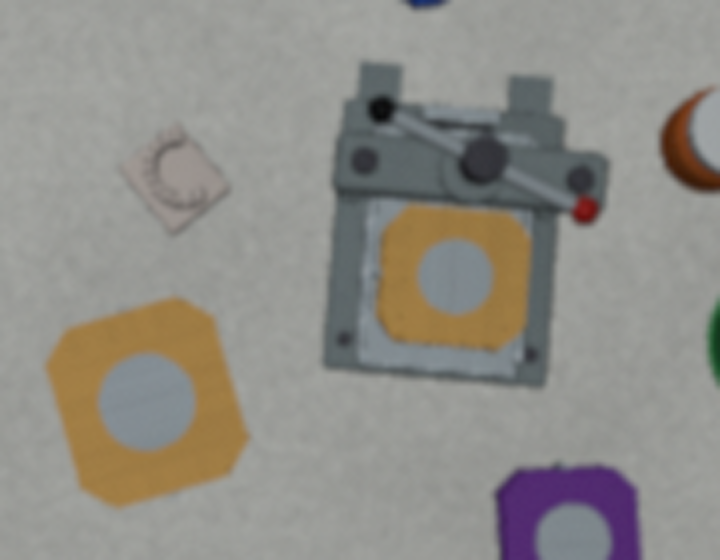

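View pics/scenec.png

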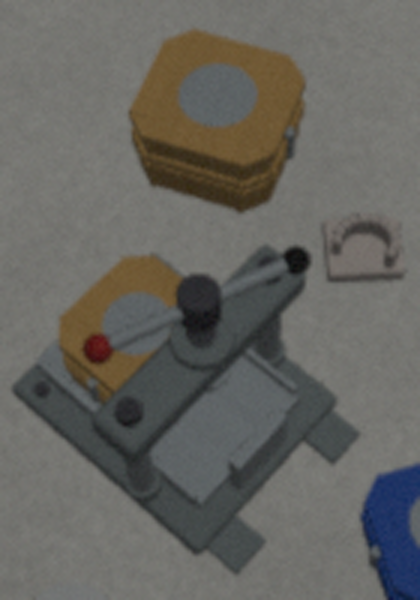

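```bash
cat > h.py <<'E'
from rig import bot, imaging, recognise, masks_of, mark_of
import cv2, numpy as np
def bp(r,u,v,z):
    K,P=r["mtx"],r["pose"]; d=P[:3,:3]@np.linalg.inv(K)@[u,v,1.]; o=P[:3,3]
    return o+d*(z-o[2])/d[2]
def proj(r,p):
    P=np.linalg.inv(r["pose"]); c=P[:3,:3]@np.asarray(p,float)+P[:3,3]; q=r["mtx"]@c; return q[:2]/q[2]
E
python3 - <<'E'
from h import *
r=imaging.capture("top"); cv2.imwrite("pics/top1.png",r["img"])
f=lambda u,v,z:bp(r,190+(u+.5)/4-.5,140+(v+.5)/4-.5,z)
np.set_printoptions(precision=4,suppress=True)
def yaw(a,b): d=b-a; return np.degrees(np.arctan2(d[1],d[0]))+90, np.linalg.norm(d)
for n,p,q,z in [("base front",(324,370),(546,387),.012),("xhead nuts",(364,161),(580,179),.148),("flask front",(400,340),(510,349),.083),("flask rear",(405,206),(513,212),.083),("bar",(381,109),(586,210),.187)]:
    a,b=f(*p,z),f(*q,z); print(n,a,b,"mid",(a+b)/2,yaw(a,b))
print("hub",f(483,160,.202),"gray disc",f(456,276,.084))
E
```

```text
base front [ 0.5202 -0.01    0.012 ] [ 0.5054 -0.1591  0.012 ] mid [ 0.5128 -0.0846  0.012 ] (np.float64(-5.672979055275377), np.float64(0.14984132084755544))
xhead nuts [ 0.6445 -0.0314  0.148 ] [ 0.6305 -0.1619  0.148 ] mid [ 0.6375 -0.0966  0.148 ] (np.float64(-6.136899199206937), np.float64(0.13126804282939777))
flask front [ 0.5374 -0.0555  0.083 ] [ 0.53   -0.1253  0.083 ] mid [ 0.5337 -0.0904  0.083 ] (np.float64(-5.984066735762511), np.float64(0.0701311272050065))
flask rear [ 0.623  -0.0615  0.083 ] [ 0.6175 -0.1305  0.083 ] mid [ 0.6202 -0.096   0.083 ] (np.float64(-4.526537014574373), np.float64(0.06925156444086371))
bar [ 0.6701 -0.0394  0.187 ] [ 0.6078 -0.1572  0.187 ] mid [ 0.639  -0.0983  0.187 ] (np.float64(-27.89662469992342), np.float64(0.1332352862768945))
hub [ 0.6367 -0.0961  0.202 ] gray disc [ 0.5772 -0.0925  0.084 ]
```

```bash
cat >> h.py <<'E'
TH=np.radians(-6.0); AX=np.array([0.6375,-0.0966])
R2=np.array([[np.cos(TH),-np.sin(TH)],[np.sin(TH),np.cos(TH)]])
def W(x,y): return AX+R2@[x,y]
def PR(p): return R2.T@(np.asarray(p)[:2]-AX)
def tri(r1,p1,r2,p2):
    M=[];
    for r,p in((r1,p1),(r2,p2)):
        E=np.linalg.inv(r["pose"])[:3]; PP=r["mtx"]@E
        M+= [p[0]*PP[2]-PP[0], p[1]*PP[2]-PP[1]]
    v=np.linalg.svd(np.array(M))[2][-1]; return v[:3]/v[3]
def st():
    s=bot.read_state(); y=s["tcp_rot"][:,1]
    print("t",round(s["time_s"],2),"tcp",s["position"].round(4),"press",(PR(s["position"])*1000).round(1),"yaw",round(np.degrees(np.arctan2(y[1],y[0])),1),"F",s["force"].round(2),"M",s["moment"].round(2),"op",round(s["opening"],2),"j6",s["joint_positions"][5].round(1))
    return s
E
python3 - <<'E'
from h import *
np.set_printoptions(precision=4,suppress=True)
a=imaging.capture("top"); b=imaging.capture("scene")
def red(i):
    h=cv2.cvtColor(i,cv2.COLOR_BGR2HSV); m=cv2.inRange(h,(0,150,60),(7,255,255))|cv2.inRange(h,(173,150,60),(180,255,255))
    n,l,s,c=cv2.connectedComponentsWithStats(m); print(s[1:],c[1:])
    return m
red(a["img"]);red(b["img"])
def tt(n,p,q):
    x=tri(a,p,b,q); print(n,x,"press",PR(x)*1000)
T=lambda u,v:(190+(u+.5)/4-.5,140+(v+.5)/4-.5); S=lambda u,v:(170+(u+.5)/3-.5,140+(v+.5)/3-.5)
tt("red",T(586,210),S(97,348)); tt("black",T(381,109),S(297,261)); tt("disc",T(456,276),S(138,323)); tt("nutL",T(580,179),S(130,411))
tt("flask corner front +y cut",T(382,315),S(122,257))
print(W(-45,-50),W(-14,-50))
st()
E
```

```text
[[334 190   5   5  21]] [[336.     192.1429]]
[[198 252   9   8  54]] [[201.9815 255.537 ]]
red [ 0.607  -0.157   0.1902] press [-24.0387 -63.2888]
black [ 0.6697 -0.0397  0.1872] press [26.0775 59.943 ]
disc [ 0.577  -0.0925  0.0851] press [-60.5598  -2.1987]
nutL [ 0.6309 -0.1633  0.1416] press [  0.453  -67.0321]
flask corner front +y cut [ 0.5459 -0.0513  0.0888] press [-95.8279  35.484 ]
[-49.3424 -45.1189] [-18.5122 -48.3593]
t 1.5 tcp [0.1641 0.603  0.2395] press [-543.9  646.3] yaw 74.8 F [1.01 0.05 0.24] M [ 0.08 -0.   -0.03] op 1.0 j6 -10.2
```

Call:
send_rows(plan=[[[0.5, -0.9, 0, 0.1, 1], [0.5, -0.9, 0, 0.1, 1], [0.5, -0.9, 0, 0.1, 1], [0.5, -0.9, 0, 0.1, 1], [0.5, -0.9, 0, 0.1, 1], [0.5, -0.9, 0, 0.1, 1], [0.5, -0.9, 0, 0.1, 1], [0.5, -0.9, 0, 0.1, 1], [0.5, -0.9, 0, 0.1, 1], [0.5, -0.9, 0, 0.1, 1], [0.5, -0.9, 0, 0.1, 1], [0.5, -0.9, 0, 0.1, 1], [0.5, -0.9, 0, 0.1, 1], [0.5, -0.9, 0, 0.1, 1], [0.5, -0.9, 0, 0.1, 1], [0.5, -0.9, 0, 0.1, 1], [0.5, -0.9, 0, 0, 1], [0.5, -0.9, 0, 0, 1], [0.5, -0.9, 0, 0, 1], [0.5, -0.9, 0, 0, 1]]])

```text
time_s: 3.5
position: [0.4648, 0.0618, 0.2398]
tcp_rot: [[-0.994, 0.106, 0.001], [0.106, 0.994, 0.0], [-0.001, 0.0, -1.0]]
force: [-0.2, -0.1, 0.5]
opening: 0.006
```

```bash
python3 -c "
from h import *; st()"
```

```text
t 3.5 tcp [0.4648 0.0618 0.2398] press [-188.3  139.5] yaw 83.9 F [-0.16 -0.12  0.47] M [0.04 0.04 0.01] op 0.01 j6 -90.0
```

Call:
send_rows(plan=[[[0.5, -0.85, 0, 0, 1], [0.5, -0.85, 0, 0, 1], [0.5, -0.85, 0, 0, 1], [0.5, -0.85, 0, 0, 1], [0.5, -0.85, 0, 0, 1], [0.5, -0.85, 0, 0, 1], [0.5, -0.85, 0, 0, 1], [0.5, -0.85, 0, 0, 1], [0, 0, 0, 0, 1], [0, 0, -0.5, 0, 1], [0, 0, -0.5, 0, 1], [0, 0, -0.5, 0, 1], [0, 0, 0, 0, 1], [0, 0, 0, 0, 1]]])

```text
time_s: 4.9
position: [0.5839, -0.1404, 0.1946]
tcp_rot: [[-0.994, 0.105, -0.001], [0.105, 0.994, 0.0], [0.001, 0.0, -1.0]]
force: [0.1, 0.6, 0.6]
opening: 0.006
```

```bash
python3 -c "
from h import *; st()
r=imaging.capture('scene'); cv2.imwrite('pics/s2.png',cv2.resize(r['img'][120:340,150:350],None,fx=3,fy=2.7))"
```

```text
t 4.9 tcp [ 0.5839 -0.1404  0.1946] press [-48.8 -49.2] yaw 84.0 F [0.07 0.56 0.56] M [ 0.02 -0.04 -0.03] op 0.01 j6 -108.1
```

View pics/s2.png

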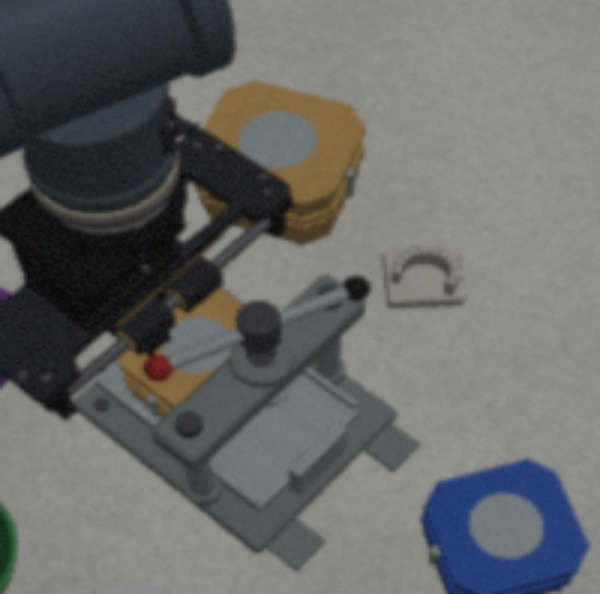

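Call:
send_rows(plan=[[[0.2, -0.02, 0, 0, 1], [0.2, -0.02, 0, 0, 1], [0.2, -0.02, 0, 0, 1], [0.2, -0.02, 0, 0, 1], [0.2, -0.02, 0, 0, 1], [0.15, -0.015, 0, 0, 1], [0.1, -0.01, 0, 0, 1], [0, 0, 0, 0, 1]]])

```text
time_s: 5.75
position: [0.6223, -0.1452, 0.1946]
tcp_rot: [[-0.994, 0.106, 0.001], [0.106, 0.994, -0.001], [-0.001, -0.001, -1.0]]
force: [-1.9, -0.4, -0.3]
opening: 0.001
```

```bash
python3 -c "
from h import *; st()
r=imaging.capture('scene'); cv2.imwrite('pics/s3.png',cv2.resize(r['img'][120:340,150:350],None,fx=3,fy=2.7))"
```

```text
t 5.75 tcp [ 0.6223 -0.1452  0.1946] press [-10.  -49.9] yaw 83.9 F [-1.89 -0.36 -0.27] M [-0.17  0.22 -0.06] op 0.0 j6 -107.1
```

View pics/s3.png

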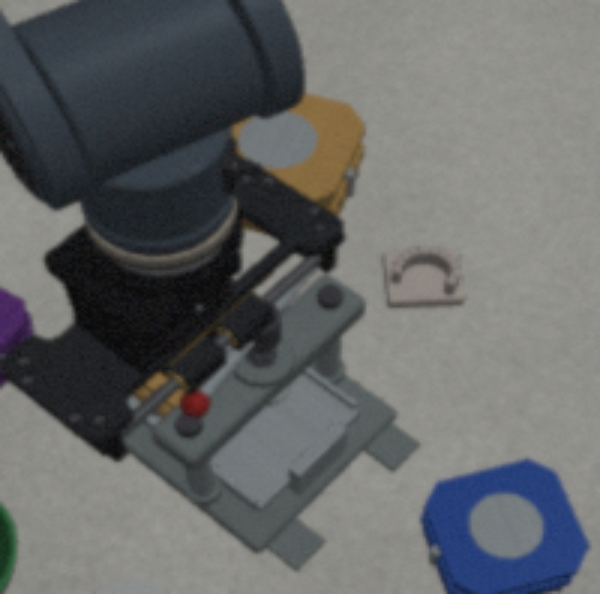

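Call:
send_rows(plan=[[[-0.6, 0.06, 0, 0, 1], [-0.8, 0.4, 0, 0, 1], [-0.8, 0.5, 0, 0, 1], [-0.8, 0.5, 0, 0, 1], [-0.8, 0.5, 0, 0, 1], [0, 0, 0, 0, 1], [0, 0, -0.9, 0, 1], [0, 0, -0.9, 0, 1], [0, 0, -0.9, 0, 1], [0, 0, -0.9, 0, 1], [0, 0, -0.9, 0, 1], [0, 0, 0, 0, 1], [0, 0, 0, 0, 1]]])

```text
time_s: 7.1
position: [0.5085, -0.0861, 0.0595]
tcp_rot: [[-0.994, 0.106, 0.001], [0.106, 0.994, 0.0], [-0.001, 0.0, -1.0]]
force: [-0.2, -0.4, 0.9]
opening: 0.002
```

```bash
python3 -c "
from h import *; st()
r=imaging.capture('scene'); cv2.imwrite('pics/s4.png',cv2.resize(r['img'][120:340,150:350],None,fx=3,fy=2.7))"
```

```text
t 7.1 tcp [ 0.5085 -0.0861  0.0595] press [-129.3   -3. ] yaw 83.9 F [-0.18 -0.44  0.88] M [ 0.04 -0.03  0.03] op 0.0 j6 -106.0
```

View pics/s4.png

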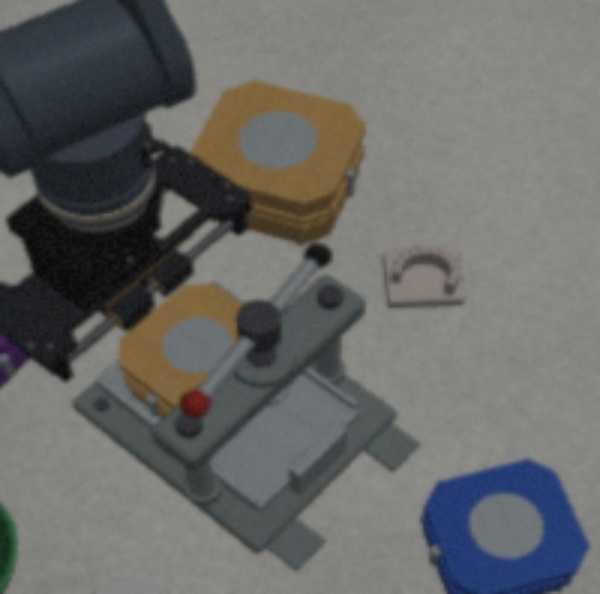

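Call:
send_rows(plan=[[[0.165, -0.017, 0, 0, 1], [0.165, -0.017, 0, 0, 1], [0.165, -0.017, 0, 0, 1], [0.165, -0.017, 0, 0, 1], [0.165, -0.017, 0, 0, 1], [0.165, -0.017, 0, 0, 1], [0.165, -0.017, 0, 0, 1], [0.165, -0.017, 0, 0, 1]]])

```text
time_s: 7.95
position: [0.5434, -0.0886, 0.0597]
tcp_rot: [[-0.994, 0.105, -0.009], [0.105, 0.994, 0.003], [0.009, 0.002, -1.0]]
force: [-7.4, 0.6, 6.0]
opening: 0.005
```

```bash
python3 -c "
from h import *; st()"
```

```text
t 7.95 tcp [ 0.5434 -0.0886  0.0597] press [-94.4  -1.9] yaw 84.0 F [-7.44  0.65  6.03] M [ 0.1   1.1  -0.01] op 0.0 j6 -104.8
```

```bash
python3 -c "
from h import *; 
r=imaging.capture('scene'); cv2.imwrite('pics/s5.png',cv2.resize(r['img'][170:300,180:310],None,fx=4.5,fy=4.5,interpolation=2))
r=imaging.capture('top'); cv2.imwrite('pics/t5.png',cv2.resize(r['img'][140:250,250:370],None,fx=5,fy=5,interpolation=2))
st()"
```

```text
t 8.05 tcp [ 0.5454 -0.0891  0.0597] press [-92.4  -2.2] yaw 84.0 F [-5.04  1.05  4.11] M [0.21 0.61 0.03] op 0.0 j6 -104.8
```

View pics/s5.png

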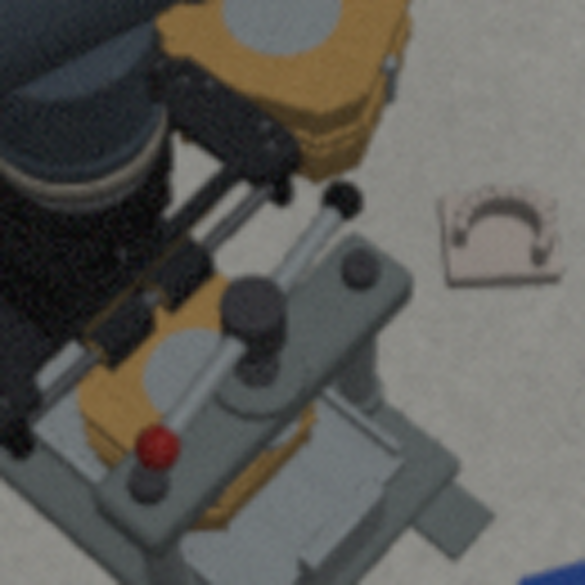

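View pics/t5.png

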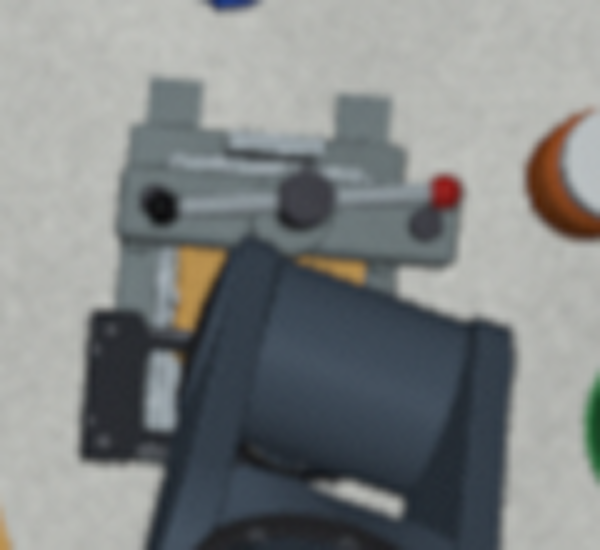

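Call:
send_rows(plan=[[[0.13, -0.014, 0, 0, 1], [0.13, -0.014, 0, 0, 1], [0.13, -0.014, 0, 0, 1], [0.13, -0.014, 0, 0, 1], [0.13, -0.014, 0, 0, 1], [0.13, -0.014, 0, 0, 1], [0.13, -0.014, 0, 0, 1]]])

```text
time_s: 8.75
position: [0.5716, -0.0919, 0.0595]
tcp_rot: [[-0.994, 0.105, -0.007], [0.105, 0.994, 0.002], [0.007, 0.001, -1.0]]
force: [-7.1, 0.3, 4.8]
opening: 0.005
```

```bash
python3 -c "
from h import *; 
st()
r=imaging.capture('scene'); cv2.imwrite('pics/s6.png',cv2.resize(r['img'][170:300,180:310],None,fx=4.5,fy=4.5,interpolation=2))
st()"
```

```text
t 8.75 tcp [ 0.5716 -0.0919  0.0595] press [-66.   -2.3] yaw 84.0 F [-7.07  0.3   4.82] M [0.17 0.94 0.01] op 0.01 j6 -104.1
t 8.8 tcp [ 0.573  -0.0923  0.0596] press [-64.6  -2.4] yaw 84.0 F [-3.72  1.11  0.27] M [0.14 0.53 0.06] op 0.01 j6 -104.1
```

View pics/s6.png

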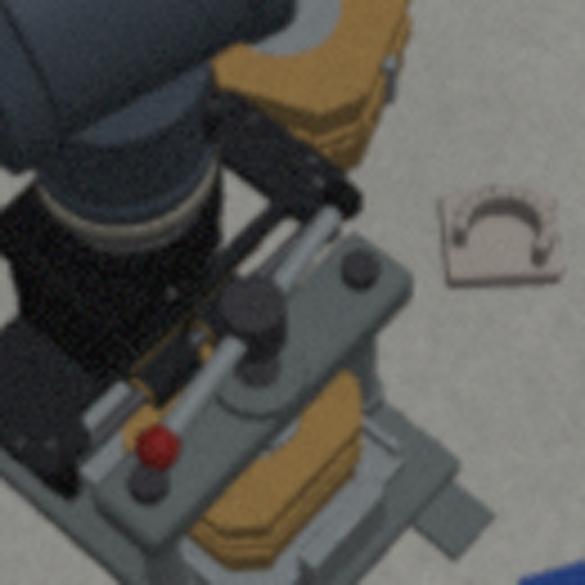

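Call:
send_rows(plan=[[[0.05, -0.005, 0, 0, 1], [0.05, -0.005, 0, 0, 1], [0.05, -0.005, 0, 0, 1], [0.05, -0.005, 0, 0, 1]]])

```text
time_s: 9.2
position: [0.5778, -0.0927, 0.0595]
tcp_rot: [[-0.994, 0.105, -0.006], [0.105, 0.994, 0.002], [0.006, 0.001, -1.0]]
force: [-6.9, 0.1, 3.5]
opening: 0.006
```

```bash
python3 -c "
from h import *; 
st()
r=imaging.capture('scene'); cv2.imwrite('pics/s7.png',cv2.resize(r['img'][170:300,180:310],None,fx=4.5,fy=4.5,interpolation=2))
st()"
```

```text
t 9.2 tcp [ 0.5778 -0.0927  0.0595] press [-59.8  -2.3] yaw 84.0 F [-6.88  0.05  3.51] M [ 0.14  1.   -0.  ] op 0.01 j6 -104.0
t 9.25 tcp [ 0.5783 -0.0928  0.0596] press [-59.2  -2.4] yaw 84.0 F [-5.45  1.22  3.15] M [0.13 0.85 0.01] op 0.01 j6 -104.0
```

View pics/s7.png

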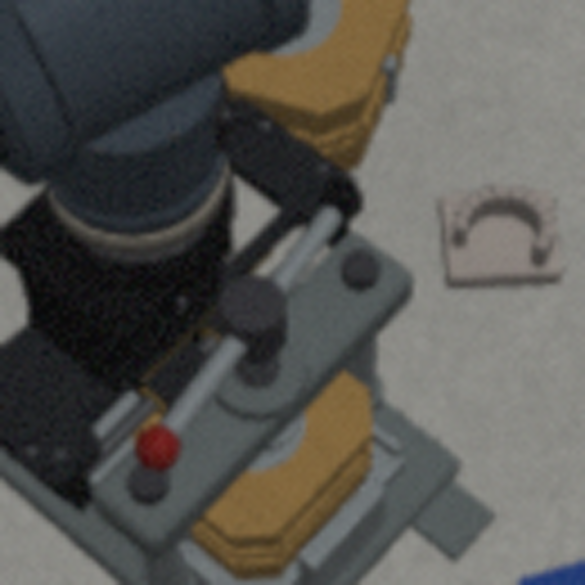

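Call:
send_rows(plan=[[[0.04, -0.004, 0, 0, 1], [0.04, -0.004, 0, 0, 1], [0.04, -0.004, 0, 0, 1]]])

```text
time_s: 9.55
position: [0.5804, -0.0929, 0.0596]
tcp_rot: [[-0.994, 0.106, -0.008], [0.106, 0.994, 0.002], [0.008, 0.001, -1.0]]
force: [-14.3, 0.4, 8.6]
opening: 0.004
```

```bash
python3 -c "
from h import *; 
st()"
```

```text
t 9.55 tcp [ 0.5804 -0.0929  0.0596] press [-57.2  -2.3] yaw 83.9 F [-14.28   0.42   8.64] M [-0.28  1.   -0.31] op 0.0 j6 -103.8
```

```bash
python3 -c "
from h import *; 
r=imaging.capture('scene'); cv2.imwrite('pics/s8.png',cv2.resize(r['img'][190:290,180:310],None,fx=6,fy=6,interpolation=2))
r=imaging.capture('top'); cv2.imwrite('pics/t8.png',cv2.resize(r['img'][140:240,250:370],None,fx=6,fy=6,interpolation=2))
st()"
```

```text
t 9.65 tcp [ 0.5803 -0.0929  0.0595] press [-57.2  -2.3] yaw 83.9 F [-10.85   0.53   5.58] M [-0.09  0.87 -0.24] op 0.01 j6 -103.8
```

View pics/s8.png

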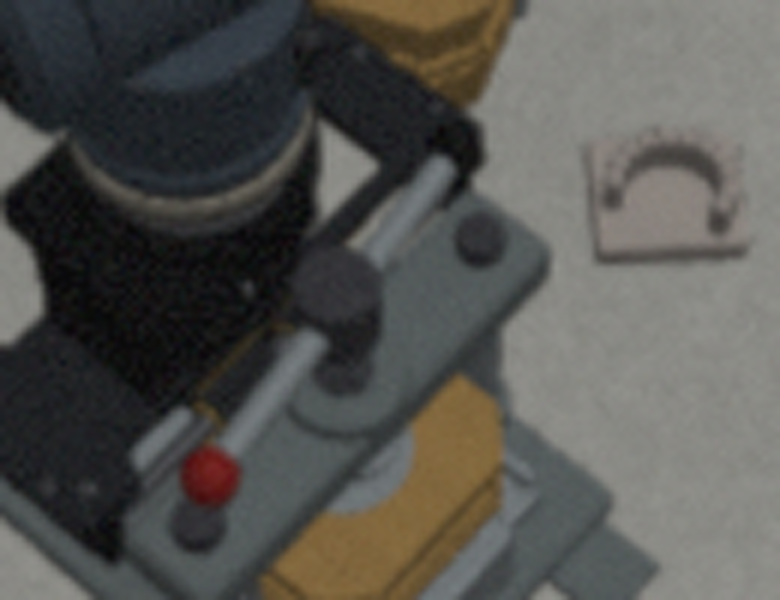

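View pics/t8.png

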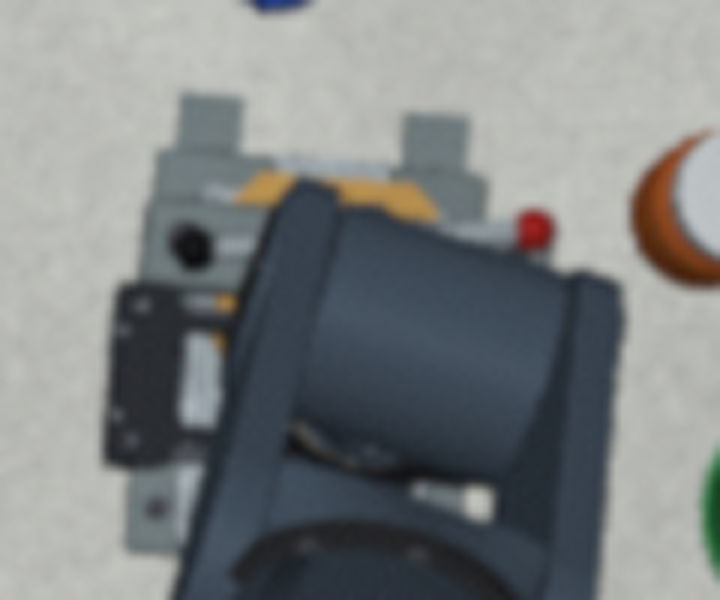

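Call:
send_rows(plan=[[[-0.25, 0.026, 0, 0, 1], [0, 0, 0.6, 0, 1], [0, 0, 0.57, 0, 1], [0, 0, 0, 0, 1], [0.1, -0.01, 0, 0, 1], [0, 0, 0, 0, 1], [0, 0, 0, 0, 1]]])

```text
time_s: 10.35
position: [0.5795, -0.0933, 0.0938]
tcp_rot: [[-0.994, 0.106, -0.001], [0.106, 0.994, 0.0], [0.001, 0.0, -1.0]]
force: [0.5, 0.2, -0.7]
opening: 0.005
```

```bash
python3 -c "
from h import *; 
st()
r=imaging.capture('scene'); cv2.imwrite('pics/s9.png',cv2.resize(r['img'][190:290,180:310],None,fx=6,fy=6,interpolation=2))
"
```

```text
t 10.35 tcp [ 0.5795 -0.0933  0.0938] press [-58.1  -2.8] yaw 83.9 F [ 0.49  0.18 -0.69] M [ 0.05 -0.01  0.05] op 0.01 j6 -104.0
```

View pics/s9.png

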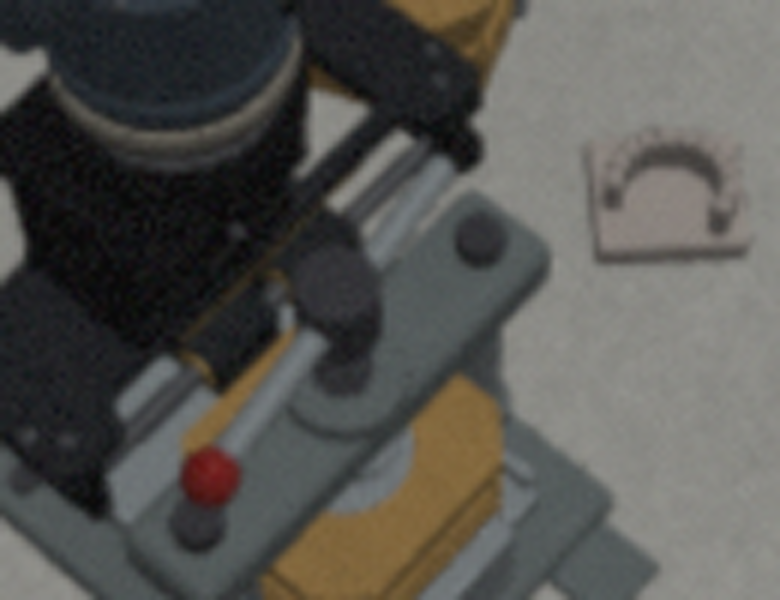

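Call:
send_rows(plan=[[[0.04, -0.004, 0, 0, 1], [0.04, -0.004, 0, 0, 1], [0.04, -0.004, 0, 0, 1]]])

```text
time_s: 10.7
position: [0.5807, -0.0933, 0.094]
tcp_rot: [[-0.994, 0.105, -0.006], [0.105, 0.994, 0.001], [0.006, 0.0, -1.0]]
force: [-6.1, -1.0, 3.2]
opening: 0.005
```

```bash
python3 -c "
from h import *; 
st()"
```

```text
t 10.7 tcp [ 0.5807 -0.0933  0.094 ] press [-56.8  -2.7] yaw 84.0 F [-6.12 -0.97  3.24] M [-0.07  1.06 -0.02] op 0.01 j6 -103.9
```

Call:
send_rows(plan=[[[0.04, -0.004, 0, 0, 1], [0.04, -0.004, 0, 0, 1], [0.04, -0.004, 0, 0, 1]]])

```text
time_s: 11.0
position: [0.5835, -0.0932, 0.094]
tcp_rot: [[-0.994, 0.105, -0.008], [0.105, 0.994, 0.002], [0.008, 0.001, -1.0]]
force: [-8.1, -0.1, 3.6]
opening: 0.003
```

```bash
python3 -c "
from h import *; 
st()"
```

```text
t 11.0 tcp [ 0.5835 -0.0932  0.094 ] press [-54.   -2.3] yaw 84.0 F [-8.11 -0.07  3.57] M [-0.02  1.12  0.08] op 0.0 j6 -103.8
```

Call:
send_rows(plan=[[[0.03, -0.003, 0, 0, 1], [0.03, -0.003, 0, 0, 1]]])

```text
time_s: 11.2
position: [0.5839, -0.0932, 0.094]
tcp_rot: [[-0.994, 0.104, -0.011], [0.104, 0.995, 0.002], [0.011, 0.001, -1.0]]
force: [-10.1, -0.6, 6.0]
opening: 0.003
```

```bash
python3 -c "
from h import *; 
st()"
```

```text
t 11.2 tcp [ 0.5839 -0.0932  0.094 ] press [-53.7  -2.2] yaw 84.0 F [-10.11  -0.61   6.03] M [-0.06  1.62  0.03] op 0.0 j6 -103.8
```

Call:
send_rows(plan=[[[0.03, -0.003, 0, 0, 1], [0.03, -0.003, 0, 0, 1]]])

```text
time_s: 11.4
position: [0.584, -0.0931, 0.094]
tcp_rot: [[-0.994, 0.104, -0.015], [0.104, 0.995, 0.003], [0.015, 0.001, -1.0]]
force: [-14.2, -0.4, 8.3]
opening: 0.002
```

```bash
python3 -c "
from h import *; 
st()
r=imaging.capture('scene'); cv2.imwrite('pics/s10.png',cv2.resize(r['img'][200:300,210:310],None,fx=6,fy=6,interpolation=2))
r=imaging.capture('top'); cv2.imwrite('pics/t10.png',cv2.resize(r['img'][150:210,270:350],None,fx=8,fy=8,interpolation=2))
st()"
```

```text
t 11.4 tcp [ 0.584  -0.0931  0.094 ] press [-53.6  -2.1] yaw 84.0 F [-14.17  -0.45   8.28] M [-0.14  2.18  0.16] op 0.0 j6 -103.7
t 11.5 tcp [ 0.584  -0.0932  0.094 ] press [-53.6  -2.2] yaw 84.0 F [-12.03  -1.04   8.72] M [-0.15  1.98  0.01] op 0.0 j6 -103.7
```

View pics/s10.png

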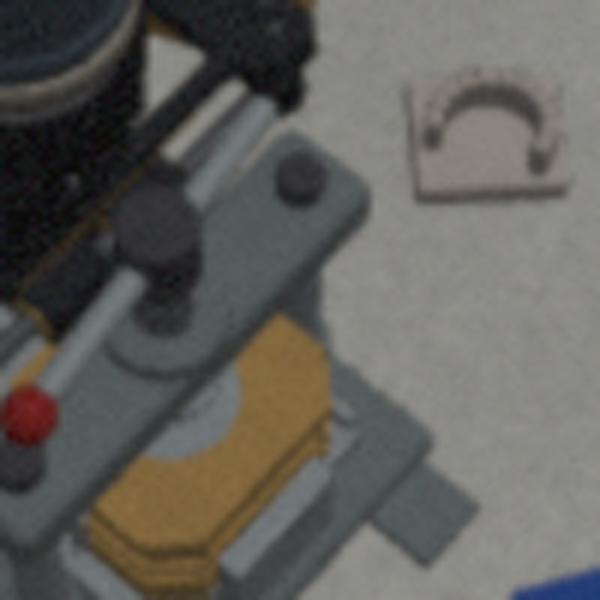

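View pics/t10.png

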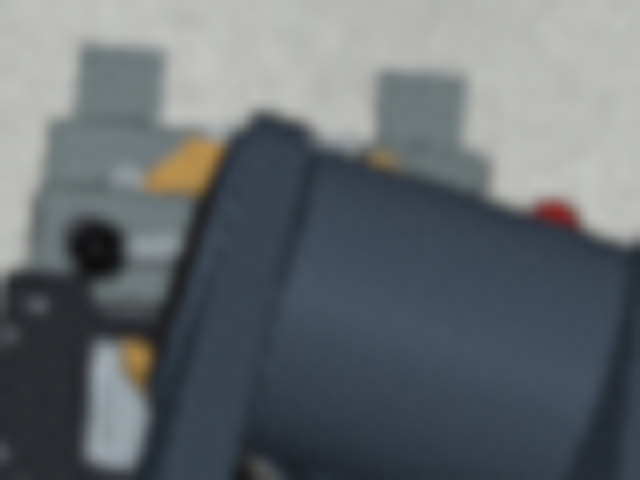

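Call:
send_rows(plan=[[[-0.7, 0.073, 0, 0, 1], [-0.7, 0.073, 0, 0, 1], [0, 0, 0.87, 0.88, 1], [0, 0, 0.87, 0.88, 1], [0, 0, 0.87, 0.88, 1], [0, 0, 0.87, 0.88, 1], [0, 0, 0.87, 0.88, 1], [0, 0, 0, 0, 1], [0, 0, 0, 0, 1], [0, 0, 0, 0, 1]]])

```text
time_s: 12.5
position: [0.5479, -0.0899, 0.2241]
tcp_rot: [[-0.945, -0.327, -0.002], [-0.327, 0.945, 0.001], [0.001, 0.001, -1.0]]
force: [-0.6, 0.3, -0.6]
opening: 0.008
```

```bash
python3 -c "
from h import *; 
st()
r=imaging.capture('scene'); cv2.imwrite('pics/s11.png',cv2.resize(r['img'][190:310,190:310],None,fx=5,fy=5,interpolation=2))
for t in ['flask','stop','bar_red','bar_mid','spindle']:
  for d in mark_of('scene',t): print(t,round(d['conf'],2),d['at'].round(4) if hasattr(d['at'],'round') else d['at'],(PR(d['at'])*1000).round(1))
r=imaging.capture('top'); cv2.imwrite('pics/t11.png',cv2.resize(r['img'][150:230,250:350],None,fx=6,fy=6,interpolation=2))
for t in ['flask','stop','bar_red','bar_mid','spindle']:
  for d in mark_of('top',t): print(t,round(d['conf'],2),d['at'],(PR(d['at'])*1000).round(1))
st()"
```

```text
t 12.5 tcp [ 0.5479 -0.0899  0.2241] press [-89.8  -2.7] yaw 109.1 F [-0.57  0.33 -0.61] M [0.03 0.04 0.03] op 0.01 j6 -130.0
flask 0.78 [0.817, -0.0816, 0.0006] [176.9  33.7]
flask 0.72 [0.4059, -0.1682, 0.0021] [-222.8  -95.4]
flask 0.66 [0.5022, 0.1075, 0.0019] [-155.9  188.8]
flask 0.62 [0.6369, -0.1003, 0.0276] [-0.2 -3.7]
stop 0.72 [0.6833, -0.1035, 0.0378] [46.3 -2.1]
bar_red 0.63 [0.6381, -0.1656, 0.1896] [  7.8 -68.6]
bar_mid 0.85 [0.6358, -0.1009, 0.193] [-1.2 -4.5]
spindle 0.89 [0.6333, -0.1022, 0.0923] [-3.6 -6. ]
flask 0.85 [0.4057, -0.167, -0.0015] [-223.2  -94.2]
flask 0.74 [0.4974, 0.1083, -0.0007] [-160.8  189.1]
flask 0.67 [0.8153, -0.0832, -0.0011] [175.4  31.9]
flask 0.63 [0.6373, -0.0959, 0.0263] [-0.3  0.7]
stop 0.74 [0.6833, -0.1043, 0.0424] [46.4 -2.9]
bar_red 0.76 [0.639, -0.1703, 0.1909] [  9.2 -73.1]
bar_mid 0.65 [0.6403, -0.0966, 0.1898] [2.8 0.3]
spindle 0.76 [0.6331, -0.0985, 0.0916] [-4.2 -2.3]
t 13.1 tcp [ 0.5485 -0.0901  0.2251] press [-89.2  -2.9] yaw 109.1 F [ 0.15  0.47 -0.02] M [0.07 0.06 0.01] op 0.01 j6 -130.0
```

View pics/s11.png

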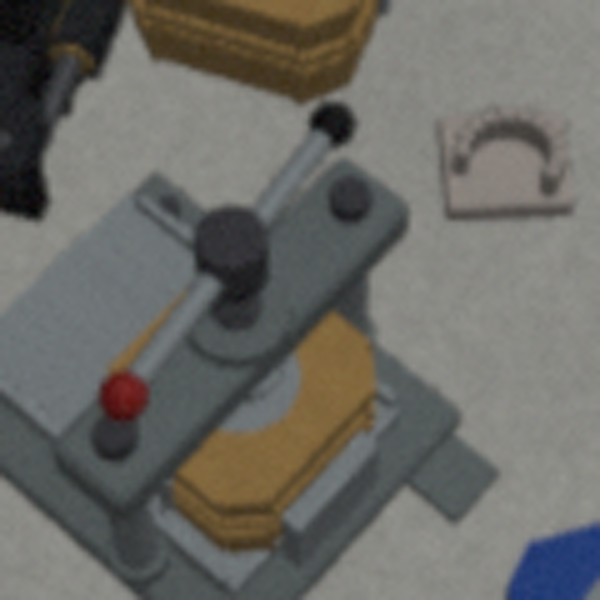

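View pics/t11.png

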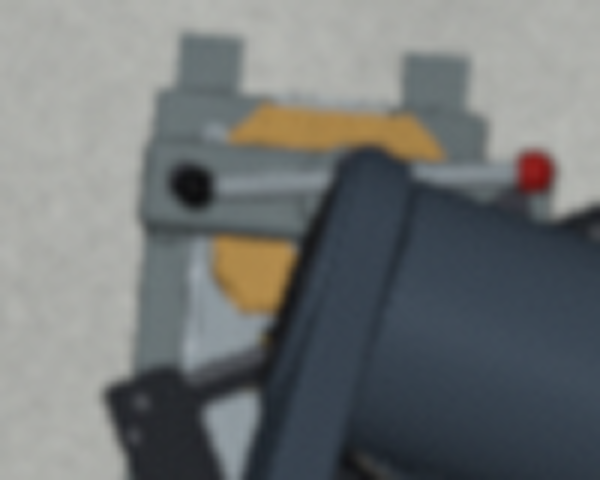

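Call:
send_rows(plan=[[[0.67, 0.35, 0, 0, 1], [0.67, 0.35, 0, 0, 1], [0.67, 0.35, 0, 0, 1], [0, 0, 0, 0, 1], [0, 0, -0.62, 0, 1], [0, 0, -0.62, 0, 1], [0, 0, 0, 0, 1], [0, 0, 0, 0, 1]]])

```text
time_s: 13.9
position: [0.6081, -0.0588, 0.1879]
tcp_rot: [[-0.945, -0.328, -0.001], [-0.328, 0.945, 0.0], [0.001, 0.001, -1.0]]
force: [-0.0, -0.2, 0.3]
opening: 0.004
```

```bash
cat >> h.py <<'E'
def arc(phi0,n,d=-1.0,r=.045,off=.0145,cur=None):
    """rows for following the bar; phi in press frame (deg), d rows' turn in 0.1rad"""
    P=lambda f: W(r*np.cos(f)-off*np.sin(f), r*np.sin(f)+off*np.cos(f))
    f=np.radians(phi0); p=P(f) if cur is None else np.asarray(cur)[:2]; out=[]
    c=p.copy()
    for i in range(n):
        f+=d*.1; q=P(f); s=((q-c)/.03).round(2); c=c+s*.03
        out.append([float(s[0]),float(s[1]),0,d,1])
    print("target",P(np.radians(phi0)).round(4)); print(out); print("end phi",np.degrees(f).round(1)); return out
E
python3 -c "
from h import *; s=st(); arc(115,10,cur=s['position'])"
```

```text
t 13.9 tcp [ 0.6081 -0.0588  0.1879] press [-33.1  34.5] yaw 109.1 F [-0.02 -0.22  0.26] M [ 0.05 -0.03 -0.01] op 0.0 j6 -125.1
target [ 0.6091 -0.0588]
[[0.16, 0.09, 0, -1.0, 1], [0.14, 0.07, 0, -1.0, 1], [0.15, 0.07, 0, -1.0, 1], [0.15, 0.04, 0, -1.0, 1], [0.15, 0.03, 0, -1.0, 1], [0.16, 0.02, 0, -1.0, 1], [0.16, -0.01, 0, -1.0, 1], [0.15, -0.01, 0, -1.0, 1], [0.16, -0.03, 0, -1.0, 1], [0.15, -0.05, 0, -1.0, 1]]
end phi 57.7
```

Call:
send_rows(plan=[[[0.16, 0.09, 0, -1, 1], [0.14, 0.07, 0, -1, 1], [0.15, 0.07, 0, -1, 1], [0.15, 0.04, 0, -1, 1], [0.15, 0.03, 0, -1, 1], [0.16, 0.02, 0, -1, 1], [0.16, -0.01, 0, -1, 1], [0.15, -0.01, 0, -1, 1], [0.16, -0.03, 0, -1, 1], [0.15, -0.05, 0, -1, 1]]])

```text
time_s: 14.9
position: [0.6537, -0.0519, 0.1887]
tcp_rot: [[-0.784, 0.621, -0.002], [0.621, 0.784, 0.0], [0.002, -0.001, -1.0]]
force: [-2.1, 1.4, -1.1]
opening: 0.008
```

```bash
python3 -c "
from h import *; s=st(); arc(57.7,10,cur=W(.045*np.cos(np.radians(57.7))-.0145*np.sin(np.radians(57.7)),.045*np.sin(np.radians(57.7))+.0145*np.cos(np.radians(57.7))))
r=imaging.capture('scene'); cv2.imwrite('pics/s12.png',cv2.resize(r['img'][160:310,170:310],None,fx=4,fy=4,interpolation=2))"
```

```text
t 14.9 tcp [ 0.6537 -0.0519  0.1887] press [11.4 46.2] yaw 51.6 F [-2.06  1.45 -1.11] M [0.06 0.3  0.02] op 0.01 j6 -65.9
target [ 0.654  -0.0523]
[[0.14, -0.06, 0, -1.0, 1], [0.14, -0.08, 0, -1.0, 1], [0.13, -0.09, 0, -1.0, 1], [0.12, -0.1, 0, -1.0, 1], [0.11, -0.11, 0, -1.0, 1], [0.1, -0.13, 0, -1.0, 1], [0.08, -0.13, 0, -1.0, 1], [0.07, -0.14, 0, -1.0, 1], [0.06, -0.15, 0, -1.0, 1], [0.04, -0.15, 0, -1.0, 1]]
end phi 0.4
```

View pics/s12.png

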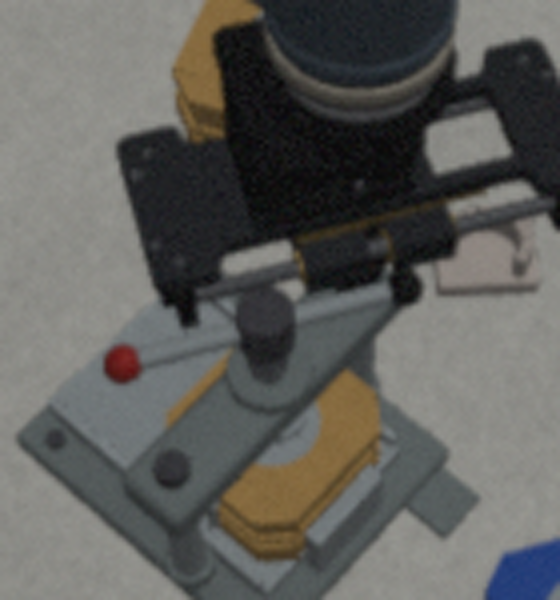

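Call:
send_rows(plan=[[[0.14, -0.06, 0, -1, 1], [0.14, -0.08, 0, -1, 1], [0.13, -0.09, 0, -1, 1], [0.12, -0.1, 0, -1, 1], [0.11, -0.11, 0, -1, 1], [0.1, -0.13, 0, -1, 1], [0.08, -0.13, 0, -1, 1], [0.07, -0.14, 0, -1, 1], [0.06, -0.15, 0, -1, 1], [0.04, -0.15, 0, -1, 1]]])

```text
time_s: 15.95
position: [0.6849, -0.0858, 0.189]
tcp_rot: [[0.097, 0.995, 0.002], [0.995, -0.097, 0.001], [0.001, 0.002, -1.0]]
force: [1.3, 2.2, -0.5]
opening: 0.007
```

```bash
python3 -c "
from h import *; s=st(); f=np.radians(.4);arc(.4,8,cur=W(.045*np.cos(f)-.0145*np.sin(f),.045*np.sin(f)+.0145*np.cos(f)))"
```

```text
t 15.95 tcp [ 0.6849 -0.0858  0.189 ] press [46.  15.7] yaw -5.6 F [ 1.34  2.2  -0.53] M [ 0.22 -0.1   0.01] op 0.01 j6 -10.9
target [ 0.6837 -0.0866]
[[0.03, -0.16, 0, -1.0, 1], [0.01, -0.15, 0, -1.0, 1], [-0.01, -0.16, 0, -1.0, 1], [-0.02, -0.16, 0, -1.0, 1], [-0.04, -0.15, 0, -1.0, 1], [-0.05, -0.15, 0, -1.0, 1], [-0.07, -0.14, 0, -1.0, 1], [-0.08, -0.14, 0, -1.0, 1]]
end phi -45.4
```

Call:
send_rows(plan=[[[0.03, -0.16, 0, -1, 1], [0.01, -0.15, 0, -1, 1], [-0.01, -0.16, 0, -1, 1], [-0.02, -0.16, 0, -1, 1], [-0.04, -0.15, 0, -1, 1], [-0.05, -0.15, 0, -1, 1], [-0.07, -0.14, 0, -1, 1], [-0.08, -0.14, 0, -1, 1]]])

```text
time_s: 16.75
position: [0.6788, -0.1228, 0.1894]
tcp_rot: [[0.782, 0.624, 0.005], [0.624, -0.782, -0.001], [0.003, 0.003, -1.0]]
force: [1.9, 0.8, -1.4]
opening: 0.004
```

```bash
python3 -c "
from h import *; s=st(); f=np.radians(-45.4);arc(-45.4,8,cur=W(.045*np.cos(f)-.0145*np.sin(f),.045*np.sin(f)+.0145*np.cos(f)))
r=imaging.capture('scene'); cv2.imwrite('pics/s13.png',cv2.resize(r['img'][160:310,170:310],None,fx=4,fy=4,interpolation=2))"
```

```text
t 16.75 tcp [ 0.6788 -0.1228  0.1894] press [ 43.8 -21.8] yaw -51.4 F [ 1.93  0.79 -1.43] M [-0.01 -0.21  0.01] op 0.0 j6 31.9
target [ 0.6769 -0.1227]
[[-0.09, -0.13, 0, -1.0, 1], [-0.11, -0.11, 0, -1.0, 1], [-0.12, -0.11, 0, -1.0, 1], [-0.12, -0.09, 0, -1.0, 1], [-0.14, -0.08, 0, -1.0, 1], [-0.14, -0.07, 0, -1.0, 1], [-0.15, -0.05, 0, -1.0, 1], [-0.15, -0.04, 0, -1.0, 1]]
end phi -91.2
```

View pics/s13.png

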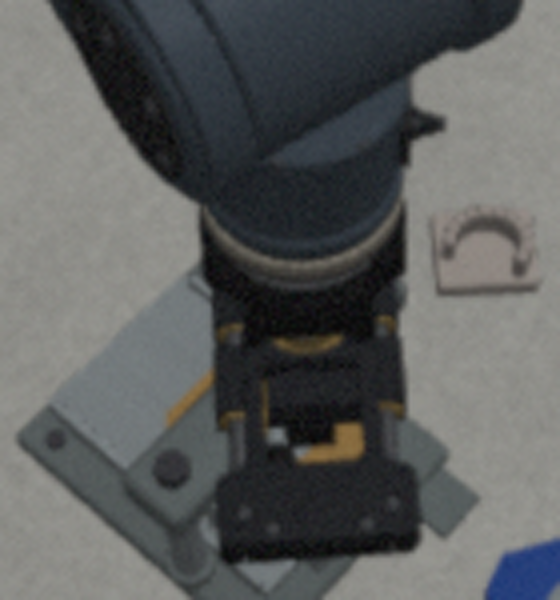

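Call:
send_rows(plan=[[[-0.09, -0.13, 0, -1, 1], [-0.11, -0.11, 0, -1, 1], [-0.12, -0.11, 0, -1, 1], [-0.12, -0.09, 0, -1, 1]]])

```text
time_s: 17.2
position: [0.6656, -0.1365, 0.1893]
tcp_rot: [[0.962, 0.271, 0.004], [0.271, -0.962, -0.002], [0.004, 0.003, -1.0]]
force: [2.1, -0.6, -1.6]
opening: 0.006
```

Call:
send_rows(plan=[[[-0.14, -0.08, 0, -1, 1], [-0.14, -0.07, 0, -1, 1], [-0.15, -0.05, 0, -1, 1], [-0.15, -0.04, 0, -1, 1]]])

```text
time_s: 17.6
position: [0.6481, -0.1439, 0.1893]
tcp_rot: [[0.992, -0.125, 0.004], [-0.125, -0.992, -0.002], [0.005, 0.002, -1.0]]
force: [2.2, -1.6, -1.9]
opening: 0.005
```

```bash
python3 -c "
from h import *; s=st(); f=np.radians(-91.2);arc(-91.2,12,cur=W(.045*np.cos(f)-.0145*np.sin(f),.045*np.sin(f)+.0145*np.cos(f)))
r=imaging.capture('top');r=imaging.capture('scene'); cv2.imwrite('pics/s14.png',cv2.resize(r['img'][160:310,170:310],None,fx=4,fy=4,interpolation=2))"
```

```text
t 17.6 tcp [ 0.6481 -0.1439  0.1893] press [ 15.5 -46. ] yaw -97.2 F [ 2.24 -1.62 -1.88] M [-0.23 -0.28  0.03] op 0.01 j6 75.0
target [ 0.6462 -0.1431]
[[-0.16, -0.02, 0, -1.0, 1], [-0.15, -0.01, 0, -1.0, 1], [-0.16, 0.01, 0, -1.0, 1], [-0.16, 0.03, 0, -1.0, 1], [-0.15, 0.04, 0, -1.0, 1], [-0.15, 0.06, 0, -1.0, 1], [-0.14, 0.07, 0, -1.0, 1], [-0.13, 0.08, 0, -1.0, 1], [-0.12, 0.1, 0, -1.0, 1], [-0.12, 0.11, 0, -1.0, 1], [-0.1, 0.12, 0, -1.0, 1], [-0.09, 0.13, 0, -1.0, 1]]
end phi -160.0
```

View pics/s14.png

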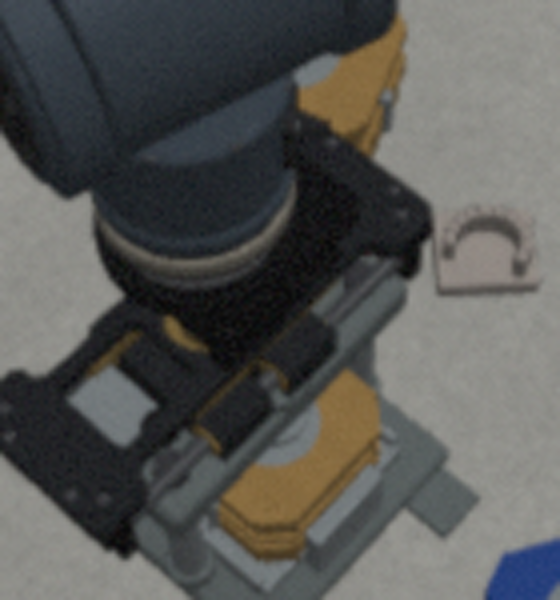

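Call:
send_rows(plan=[[[-0.16, -0.02, 0, -1, 1], [-0.15, -0.01, 0, -1, 1], [-0.16, 0.01, 0, -1, 1]]])

```text
time_s: 18.0
position: [0.6339, -0.1446, 0.1889]
tcp_rot: [[0.912, -0.411, 0.003], [-0.411, -0.912, -0.002], [0.004, 0.001, -1.0]]
force: [1.6, -2.3, -0.9]
opening: 0.005
```

Call:
send_rows(plan=[[[-0.16, 0.03, 0, -1, 1], [-0.15, 0.04, 0, -1, 1], [-0.15, 0.06, 0, -1, 1]]])

```text
time_s: 18.3
position: [0.6199, -0.1409, 0.1887]
tcp_rot: [[0.749, -0.662, 0.003], [-0.662, -0.749, -0.003], [0.004, 0.0, -1.0]]
force: [3.2, -2.4, -2.7]
opening: 0.006
```

Call:
send_rows(plan=[[[-0.14, 0.07, 0, -1, 1], [-0.13, 0.08, 0, -1, 1]]])

```text
time_s: 18.5
position: [0.6116, -0.1362, 0.1886]
tcp_rot: [[0.603, -0.798, 0.002], [-0.798, -0.603, -0.002], [0.003, -0.0, -1.0]]
force: [1.3, -2.3, -1.5]
opening: 0.003
```

```bash
cat >> h.py <<'E'
def tan(phi=None):
    s=st(); v=PR(s["position"]); r=np.linalg.norm(v)
    if phi is None: y=s["tcp_rot"][:,1]; phi=np.degrees(np.arctan2(y[1],y[0]))+6
    f=np.radians(phi); F=R2.T@s["force"][:2]; e=np.array([-np.sin(f),np.cos(f)]); u=np.array([np.cos(f),np.sin(f)])
    print("phi",round(phi,1),"Ftan(resist)",(F@e).round(2),"Frad",(F@u).round(2),"along",(v@u*1000).round(1),"off",(v@e*1000).round(1),"Tq@42", (F@e*(v@u)/.042).round(2))
E
python3 -c "
from h import *; tan()"
```

```text
t 18.5 tcp [ 0.6116 -0.1362  0.1886] press [-21.6 -42.1] yaw -142.9 F [ 1.33 -2.32 -1.53] M [-0.4  -0.16 -0.04] op 0.0 j6 120.2
phi -136.9 Ftan(resist) 2.65 Frad 0.34 along 44.5 off 16.0 Tq@42 2.81
```

Call:
send_rows(plan=[[[-0.12, 0.1, 0, -1, 1], [-0.12, 0.11, 0, -1, 1]]])

```text
time_s: 18.7
position: [0.6044, -0.1299, 0.1886]
tcp_rot: [[0.432, -0.902, 0.002], [-0.902, -0.432, -0.002], [0.003, -0.001, -1.0]]
force: [2.3, -2.9, -1.3]
opening: 0.008
```

Call:
send_rows(plan=[[[-0.1, 0.12, 0, -1, 1], [-0.09, 0.13, 0, -1, 1]]])

```text
time_s: 18.9
position: [0.5986, -0.1224, 0.1886]
tcp_rot: [[0.245, -0.97, 0.002], [-0.97, -0.245, -0.002], [0.003, -0.001, -1.0]]
force: [0.9, -2.9, -1.7]
opening: 0.009
```

```bash
python3 -c "
from h import *; tan()
f=np.radians(-160.);arc(-160,3,cur=W(.045*np.cos(f)-.0145*np.sin(f),.045*np.sin(f)+.0145*np.cos(f)))
"
```

```text
t 18.9 tcp [ 0.5986 -0.1224  0.1886] press [-36.  -29.7] yaw -165.8 F [ 0.95 -2.93 -1.68] M [-0.41 -0.04 -0.07] op 0.01 j6 143.9
phi -159.8 Ftan(resist) 3.07 Frad -0.2 along 44.0 off 15.5 Tq@42 3.22
target [ 0.5973 -0.1216]
[[-0.08, 0.14, 0, -1.0, 1], [-0.06, 0.14, 0, -1.0, 1], [-0.05, 0.15, 0, -1.0, 1]]
end phi -177.2
```

Call:
send_rows(plan=[[[0.08, -0.32, 0, 1, 1], [0, 0, 0.7, 0, 1], [0, 0, 0.6, 0, 1], [0, 0, 0, 1, 1], [0.07, 0.07, 0, 1, 1], [0.07, 0.07, 0, 1, 1], [0.07, 0.07, 0, 1, 1], [0.07, 0.07, 0, 1, 1], [0.07, 0.07, 0, 1, 1], [0.07, 0.07, 0, 1, 1], [0.07, 0.07, 0, 1, 1], [0.07, 0.07, 0, 1, 1], [0.07, 0.07, 0, 1, 1], [0.07, 0.07, 0, 1, 1], [0.07, 0.07, 0, 1, 1], [0.07, 0.07, 0, 1, 1], [0.07, 0.07, 0, 1, 1], [0.07, 0.07, 0, 1, 1], [0.07, 0.07, 0, 1, 1], [0.07, 0.07, 0, 1, 1]]])

```text
time_s: 20.9
position: [0.634, -0.0971, 0.2276]
tcp_rot: [[0.885, 0.466, 0.0], [0.466, -0.885, -0.0], [0.0, 0.0, -1.0]]
force: [0.2, -0.4, -0.5]
opening: 0.006
```

Call:
send_rows(plan=[[[0.07, 0.07, 0, 1, 1], [0.07, 0.07, 0, 1, 1], [0.07, 0.07, 0, 1, 1], [0.07, 0.07, 0, 1, 1], [0.07, 0.07, 0, 1, 1], [0.07, 0.07, 0, 1, 1], [0.07, 0.07, 0, 1, 1], [0.07, 0.07, 0, 1, 1], [0.07, 0.07, 0, 1, 1], [0.07, 0.07, 0, 1, 1], [0.07, 0.07, 0, 1, 1], [0.07, 0.07, 0, 1, 1], [0.07, 0.07, 0, 1, 1], [0.07, 0.07, 0, 1, 1], [0.07, 0.07, 0, 1, 1], [0.07, 0.07, 0, 1, 1], [0.07, 0.07, 0, 0, 1], [0, 0, 0, 0, 1]]])

```text
time_s: 22.7
position: [0.6699, -0.0613, 0.2274]
tcp_rot: [[-0.484, 0.875, 0.0], [0.875, 0.484, -0.0], [-0.0, 0.0, -1.0]]
force: [-0.2, -0.4, 0.3]
opening: 0.005
```

```bash
python3 -c "
from h import *; tan(); f=np.radians(35)
print(W(.045*np.cos(f)-.0145*np.sin(f),.045*np.sin(f)+.0145*np.cos(f)))
r=imaging.capture('scene'); cv2.imwrite('pics/s15.png',cv2.resize(r['img'][160:310,170:310],None,fx=4,fy=4,interpolation=2))
for t in ['bar_red','flask']:
  for d in mark_of('scene',t): print(t,d['conf'],np.round(d['at'],4),(PR(d['at'])*1000).round(1))
"
```

```text
t 22.7 tcp [ 0.6699 -0.0613  0.2274] press [28.5 38.5] yaw 29.0 F [-0.24 -0.37  0.33] M [-0.  0. -0.] op 0.0 j6 -43.7
phi 35.0 Ftan(resist) -0.2 Frad -0.39 along 45.4 off 15.2 Tq@42 -0.22
[ 0.66982815 -0.06210158]
bar_red 0.91 [ 0.7004 -0.0913  0.1837] [62.  11.8]
bar_red 0.23 [ 0.682  -0.0994  0.0387] [44.5  1.9]
flask 0.86 [ 0.4073 -0.1677  0.006 ] [-221.5  -94.8]
flask 0.82 [ 0.818  -0.0843  0.0025] [178.2  31.1]
flask 0.72 [ 0.6364 -0.0997  0.0251] [-0.8 -3.2]
```

View pics/s15.png

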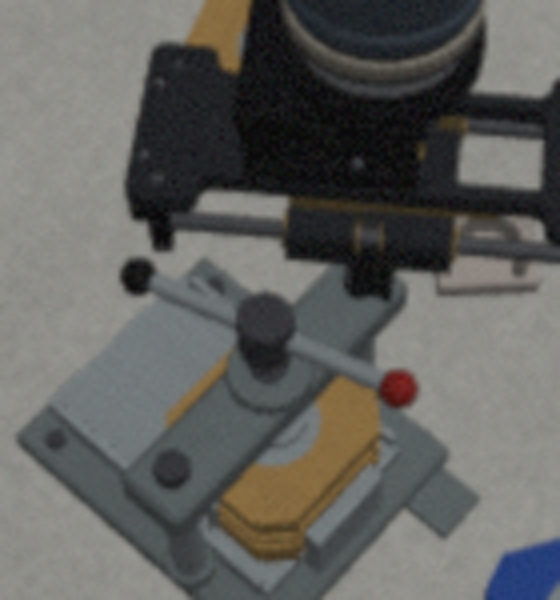

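Call:
send_rows(plan=[[[0, 0, -0.74, 0, 1], [0, 0, -0.74, 0, 1], [0, 0, 0, 0, 1], [0, 0, 0, 0, 1]]])

```text
time_s: 23.25
position: [0.6695, -0.0617, 0.1825]
tcp_rot: [[-0.484, 0.875, -0.001], [0.875, 0.484, 0.0], [0.001, -0.001, -1.0]]
force: [0.4, -0.4, 0.3]
opening: 0.008
```

```bash
python3 -c "
from h import *; tan(); arc(35,20,d=-.5,cur=bot.read_state()['position'])
"
```

```text
t 23.25 tcp [ 0.6695 -0.0617  0.1825] press [28.2 38. ] yaw 28.9 F [ 0.35 -0.44  0.35] M [-0.08 -0.04 -0.01] op 0.01 j6 -43.7
phi 34.9 Ftan(resist) -0.56 Frad 0.1 along 44.9 off 15.1 Tq@42 -0.59
target [ 0.6698 -0.0621]
[[0.07, -0.07, 0, -0.5, 1], [0.05, -0.06, 0, -0.5, 1], [0.05, -0.06, 0, -0.5, 1], [0.05, -0.06, 0, -0.5, 1], [0.04, -0.07, 0, -0.5, 1], [0.04, -0.06, 0, -0.5, 1], [0.04, -0.07, 0, -0.5, 1], [0.03, -0.07, 0, -0.5, 1], [0.03, -0.08, 0, -0.5, 1], [0.03, -0.07, 0, -0.5, 1], [0.02, -0.08, 0, -0.5, 1], [0.02, -0.07, 0, -0.5, 1], [0.02, -0.08, 0, -0.5, 1], [0.01, -0.08, 0, -0.5, 1], [0.01, -0.08, 0, -0.5, 1], [-0.0, -0.07, 0, -0.5, 1], [-0.0, -0.08, 0, -0.5, 1], [-0.01, -0.08, 0, -0.5, 1], [-0.0, -0.08, 0, -0.5, 1], [-0.02, -0.08, 0, -0.5, 1]]
end phi -22.3
```

Call:
send_rows(plan=[[[0.07, -0.07, 0, -0.5, 1], [0.05, -0.06, 0, -0.5, 1], [0.05, -0.06, 0, -0.5, 1], [0.05, -0.06, 0, -0.5, 1], [0.04, -0.07, 0, -0.5, 1], [0.04, -0.06, 0, -0.5, 1], [0.04, -0.07, 0, -0.5, 1]]])

```text
time_s: 23.95
position: [0.6809, -0.0755, 0.1846]
tcp_rot: [[-0.152, 0.988, 0.003], [0.988, 0.152, -0.001], [-0.001, 0.003, -1.0]]
force: [0.0, -1.1, -1.1]
opening: 0.004
```

```bash
python3 -c "
from h import *; tan()"
```

```text
t 23.95 tcp [ 0.6809 -0.0755  0.1846] press [41.  25.5] yaw 8.8 F [ 0.03 -1.13 -1.11] M [-0.07  0.04 -0.05] op 0.0 j6 -24.4
phi 14.8 Ftan(resist) -1.12 Frad -0.15 along 46.2 off 14.2 Tq@42 -1.23
```

Call:
send_rows(plan=[[[0.03, -0.07, 0, -0.5, 1], [0.03, -0.08, 0, -0.5, 1]]])

```text
time_s: 24.15
position: [0.6828, -0.0792, 0.1846]
tcp_rot: [[-0.053, 0.999, 0.003], [0.999, 0.053, 0.001], [0.0, 0.003, -1.0]]
force: [0.1, 2.1, 0.3]
opening: 0.005
```

```bash
python3 -c "
from h import *; tan()"
```

```text
t 24.15 tcp [ 0.6828 -0.0792  0.1846] press [43.2 22. ] yaw 3.0 F [0.07 2.14 0.27] M [ 0.23  0.06 -0.01] op 0.01 j6 -19.0
phi 9.0 Ftan(resist) 2.13 Frad 0.18 along 46.2 off 15.0 Tq@42 2.35
```

Call:
send_rows(plan=[[[0.03, -0.07, 0, -0.5, 1], [0.02, -0.08, 0, -0.5, 1]]])

```text
time_s: 24.35
position: [0.6845, -0.0836, 0.1844]
tcp_rot: [[0.047, 0.999, 0.004], [0.999, -0.047, 0.001], [0.001, 0.004, -1.0]]
force: [1.2, 0.7, -1.6]
opening: 0.006
```

```bash
python3 -c "
from h import *; tan()"
```

```text
t 24.35 tcp [ 0.6845 -0.0836  0.1844] press [45.4 17.8] yaw -2.7 F [ 1.24  0.71 -1.55] M [ 0.23 -0.15  0.04] op 0.01 j6 -13.6
phi 3.3 Ftan(resist) 0.77 Frad 1.21 along 46.3 off 15.2 Tq@42 0.85
```

Call:
send_rows(plan=[[[0.02, -0.07, 0, -0.5, 1], [0.02, -0.08, 0, -0.5, 1]]])

```text
time_s: 24.55
position: [0.6857, -0.0881, 0.1844]
tcp_rot: [[0.147, 0.989, 0.004], [0.989, -0.147, 0.001], [0.001, 0.004, -1.0]]
force: [1.7, 1.6, -1.8]
opening: 0.009
```

```bash
python3 -c "
from h import *; tan()"
```

```text
t 24.55 tcp [ 0.6857 -0.0881  0.1844] press [47.  13.5] yaw -8.4 F [ 1.7   1.64 -1.76] M [ 0.21 -0.08 -0.01] op 0.01 j6 -8.2
phi -2.4 Ftan(resist) 1.87 Frad 1.44 along 46.4 off 15.4 Tq@42 2.07
```

Call:
send_rows(plan=[[[0.01, -0.08, 0, -0.5, 1], [0.01, -0.08, 0, -0.5, 1], [0, -0.07, 0, -0.5, 1]]])

```text
time_s: 24.85
position: [0.6865, -0.0952, 0.1844]
tcp_rot: [[0.293, 0.956, 0.004], [0.956, -0.293, 0.0], [0.001, 0.004, -1.0]]
force: [0.6, 2.1, -1.7]
opening: 0.006
```

Call:
send_rows(plan=[[[0, -0.08, 0, -0.5, 1], [-0.01, -0.08, 0, -0.5, 1]]])

```text
time_s: 25.05
position: [0.6863, -0.1001, 0.1845]
tcp_rot: [[0.387, 0.922, 0.005], [0.922, -0.387, 0.0], [0.002, 0.004, -1.0]]
force: [1.4, 0.7, -0.1]
opening: 0.008
```

```bash
python3 -c "
from h import *; tan()
f=np.radians(-16.6); arc(-16.6,20,d=-.5,cur=W(.046*np.cos(f)-.015*np.sin(f),.046*np.sin(f)+.015*np.cos(f)),r=.046,off=.015)"
```

```text
t 25.05 tcp [ 0.6863 -0.1001  0.1845] press [48.9  1.6] yaw -22.7 F [ 1.43  0.69 -0.06] M [ 0.15 -0.21  0.01] op 0.01 j6 5.2
phi -16.7 Ftan(resist) 1.19 Frad 1.05 along 46.3 off 15.7 Tq@42 1.31
target [ 0.6857 -0.1004]
[[-0.01, -0.08, 0, -0.5, 1], [-0.01, -0.08, 0, -0.5, 1], [-0.02, -0.08, 0, -0.5, 1], [-0.02, -0.08, 0, -0.5, 1], [-0.02, -0.07, 0, -0.5, 1], [-0.03, -0.08, 0, -0.5, 1], [-0.03, -0.07, 0, -0.5, 1], [-0.04, -0.08, 0, -0.5, 1], [-0.04, -0.07, 0, -0.5, 1], [-0.04, -0.07, 0, -0.5, 1], [-0.04, -0.06, 0, -0.5, 1], [-0.05, -0.07, 0, -0.5, 1], [-0.06, -0.06, 0, -0.5, 1], [-0.05, -0.06, 0, -0.5, 1], [-0.06, -0.05, 0, -0.5, 1], [-0.06, -0.05, 0, -0.5, 1], [-0.06, -0.05, 0, -0.5, 1], [-0.07, -0.05, 0, -0.5, 1], [-0.07, -0.04, 0, -0.5, 1], [-0.07, -0.04, 0, -0.5, 1]]
end phi -73.9
```

Call:
send_rows(plan=[[[-0.01, -0.08, 0, -0.5, 1], [-0.01, -0.08, 0, -0.5, 1]]])

```text
time_s: 25.25
position: [0.6857, -0.1049, 0.1845]
tcp_rot: [[0.477, 0.879, 0.005], [0.879, -0.477, -0.0], [0.002, 0.004, -1.0]]
force: [0.8, 1.8, -1.7]
opening: 0.004
```

Call:
send_rows(plan=[[[-0.02, -0.08, 0, -0.5, 1], [-0.02, -0.08, 0, -0.5, 1]]])

```text
time_s: 25.45
position: [0.6846, -0.1098, 0.1845]
tcp_rot: [[0.562, 0.827, 0.005], [0.827, -0.562, -0.0], [0.003, 0.004, -1.0]]
force: [2.0, 1.0, -0.3]
opening: 0.004
```

```bash
python3 -c "
from h import *; tan()"
```

```text
t 25.45 tcp [ 0.6846 -0.1098  0.1845] press [48.2 -8.2] yaw -34.2 F [ 2.01  0.99 -0.29] M [ 0.12 -0.23  0.  ] op 0.0 j6 15.8
phi -28.2 Ftan(resist) 1.95 Frad 1.11 along 46.4 off 15.5 Tq@42 2.15
```

Call:
send_rows(plan=[[[-0.02, -0.07, 0, -0.5, 1], [-0.03, -0.08, 0, -0.5, 1]]])

```text
time_s: 25.65
position: [0.6837, -0.1138, 0.1846]
tcp_rot: [[0.642, 0.767, 0.006], [0.767, -0.642, 0.001], [0.005, 0.004, -1.0]]
force: [3.8, 1.9, -2.5]
opening: 0.005
```

```bash
python3 -c "
from h import *; tan()"
```

```text
t 25.65 tcp [ 0.6837 -0.1138  0.1846] press [ 47.8 -12.3] yaw -39.9 F [ 3.79  1.88 -2.45] M [ 0.4  -0.5   0.03] op 0.01 j6 21.1
phi -33.9 Ftan(resist) 3.87 Frad 1.7 along 46.5 off 16.5 Tq@42 4.29
```

Call:
send_rows(plan=[[[-0.02, -0.04, 0, -0.3, 1]]])

```text
time_s: 25.75
position: [0.6832, -0.1151, 0.1845]
tcp_rot: [[0.664, 0.747, 0.007], [0.747, -0.664, 0.0], [0.005, 0.005, -1.0]]
force: [5.0, 3.7, -2.0]
opening: 0.004
```

```bash
python3 -c "
from h import *; tan()"
```

```text
t 25.75 tcp [ 0.6832 -0.1151  0.1845] press [ 47.4 -13.7] yaw -41.6 F [ 4.98  3.66 -2.  ] M [ 0.41 -0.69  0.04] op 0.0 j6 22.7
phi -35.6 Ftan(resist) 6.04 Frad 1.29 along 46.5 off 16.5 Tq@42 6.69
```

Call:
send_rows(plan=[[[-0.02, -0.04, 0, -0.3, 1]]])

```text
time_s: 25.85
position: [0.6829, -0.1162, 0.1845]
tcp_rot: [[0.686, 0.727, 0.007], [0.727, -0.686, 0.0], [0.005, 0.005, -1.0]]
force: [4.8, 3.0, -1.6]
opening: 0.005
```

```bash
python3 -c "
from h import *; tan()"
```

```text
t 25.85 tcp [ 0.6829 -0.1162  0.1845] press [ 47.2 -14.8] yaw -43.3 F [ 4.81  3.02 -1.59] M [ 0.49 -0.83  0.07] op 0.01 j6 24.3
phi -37.3 Ftan(resist) 5.5 Frad 1.43 along 46.5 off 16.8 Tq@42 6.08
```

Call:
send_rows(plan=[[[-0.02, -0.04, 0, -0.3, 1]]])

```text
time_s: 25.95
position: [0.6825, -0.1173, 0.1845]
tcp_rot: [[0.708, 0.707, 0.008], [0.707, -0.708, 0.001], [0.006, 0.005, -1.0]]
force: [5.2, 3.0, -2.1]
opening: 0.007
```

```bash
python3 -c "
from h import *; tan()"
```

```text
t 25.95 tcp [ 0.6825 -0.1173  0.1845] press [ 46.9 -15.9] yaw -45.0 F [ 5.18  3.   -2.07] M [ 0.53 -0.84  0.06] op 0.01 j6 25.9
phi -39.0 Ftan(resist) 5.79 Frad 1.53 along 46.5 off 17.2 Tq@42 6.4
```

Call:
send_rows(plan=[[[-0.02, -0.04, 0, -0.2, 1]]])

```text
time_s: 26.05
position: [0.6821, -0.1183, 0.1845]
tcp_rot: [[0.721, 0.692, 0.008], [0.692, -0.722, 0.001], [0.007, 0.005, -1.0]]
force: [6.4, 3.9, -1.1]
opening: 0.007
```

```bash
python3 -c "
from h import *; tan()"
```

```text
t 26.05 tcp [ 0.6821 -0.1183  0.1845] press [ 46.6 -17. ] yaw -46.2 F [ 6.42  3.9  -1.15] M [ 0.6  -0.86  0.03] op 0.01 j6 26.9
phi -40.2 Ftan(resist) 7.33 Frad 1.63 along 46.6 off 17.1 Tq@42 8.13
```

Call:
send_rows(plan=[[[-0.02, -0.04, 0, -0.2, 1]]])

```text
time_s: 26.15
position: [0.6816, -0.1193, 0.1845]
tcp_rot: [[0.735, 0.678, 0.009], [0.678, -0.735, 0.001], [0.007, 0.005, -1.0]]
force: [7.0, 4.0, -1.9]
opening: 0.005
```

```bash
python3 -c "
from h import *; tan()"
```

```text
t 26.15 tcp [ 0.6816 -0.1193  0.1845] press [ 46.2 -18. ] yaw -47.3 F [ 7.04  4.04 -1.9 ] M [ 0.65 -0.93  0.12] op 0.01 j6 28.0
phi -41.3 Ftan(resist) 7.92 Frad 1.81 along 46.6 off 17.0 Tq@42 8.78
```

Call:
send_rows(plan=[[[-0.02, -0.04, 0, -0.2, 1]]])

```text
time_s: 26.25
position: [0.6811, -0.1203, 0.1845]
tcp_rot: [[0.749, 0.663, 0.009], [0.663, -0.749, 0.002], [0.008, 0.005, -1.0]]
force: [6.0, 5.0, -1.8]
opening: 0.005
```

```bash
python3 -c "
from h import *; tan()"
```

```text
t 26.25 tcp [ 0.6811 -0.1203  0.1845] press [ 45.8 -19.1] yaw -48.5 F [ 5.96  5.01 -1.84] M [ 0.69 -0.98  0.1 ] op 0.0 j6 29.0
phi -42.5 Ftan(resist) 7.79 Frad 0.2 along 46.7 off 16.9 Tq@42 8.66
```

Call:
send_rows(plan=[[[-0.02, -0.04, 0, -0.2, 1]]])

```text
time_s: 26.35
position: [0.6806, -0.1213, 0.1845]
tcp_rot: [[0.762, 0.648, 0.009], [0.648, -0.762, 0.002], [0.008, 0.004, -1.0]]
force: [6.8, 5.1, -1.8]
opening: 0.012
```

```bash
python3 -c "
from h import *; tan()"
```

```text
t 26.35 tcp [ 0.6806 -0.1213  0.1845] press [ 45.5 -20.1] yaw -49.6 F [ 6.81  5.08 -1.84] M [ 0.88 -1.03  0.01] op 0.01 j6 30.0
phi -43.6 Ftan(resist) 8.48 Frad 0.54 along 46.8 off 16.8 Tq@42 9.44
```

Call:
send_rows(plan=[[[0.38, 0.32, 0, 0, 1], [0.2, 0.17, 0, 0, 1], [0, 0, 0.8, 0, 1], [0, 0, 0.8, 0, 1], [0, 0, 0.8, 0, 1], [-0.6, 0.5, 0, 0.5, 1], [-0.7, 0.7, 0, 0.5, 1], [-0.7, 0.7, 0, 0.5, 1], [-0.7, 0.7, 0, 0.5, 1], [-0.7, 0.7, 0, 0.5, 1], [-0.7, 0.7, 0, 0.5, 1], [-0.7, 0.7, 0, 0.5, 1], [-0.7, 0.7, 0, 0.5, 1], [-0.7, 0.7, 0, 0.5, 1], [-0.7, 0.7, 0, 0.5, 1], [0, 0, 0, 0, 1], [0, 0, 0, 0, 1], [0, 0, 0, 0, 1]]])

```text
time_s: 28.15
position: [0.4888, 0.0954, 0.255]
tcp_rot: [[0.357, 0.934, 0.002], [0.934, -0.357, -0.001], [-0.0, 0.002, -1.0]]
force: [-0.5, -0.3, -0.1]
opening: -0.0
```

```bash
python3 -c "
from h import *; st()
r=imaging.capture('top'); b=imaging.capture('scene')
cv2.imwrite('pics/fin.png',np.hstack([cv2.resize(r['img'][140:260,240:400],(400,300),interpolation=2),cv2.resize(b['img'][170:350,150:350],(334,300),interpolation=2)]))
for c in ['top','scene']:
 for t in ['bar_red','flask','cast','jar','bowl','stop']:
  for d in mark_of(c,t):
    if d['conf']>.4: print(c,t,round(d['conf'],2),np.round(d['at'],4),(PR(d['at'])*1000).round(1))
"
```

```text
t 28.15 tcp [0.4888 0.0954 0.255 ] press [-167.9  175.4] yaw -20.9 F [-0.54 -0.3  -0.08] M [-0.07  0.08  0.06] op -0.0 j6 19.1
top bar_red 0.59 [0.6538 0.0899 0.0008] [ -3.3 187.2]
top flask 0.68 [ 0.8179 -0.0834 -0.0017] [178.  32.]
top flask 0.6 [ 0.6372 -0.0971  0.0258] [-0.2 -0.5]
top flask 0.59 [ 0.4036 -0.1695 -0.0019] [-225.   -96.9]
top cast 0.81 [0.6505 0.0884 0.001 ] [ -6.4 185.3]
top jar 0.7 [ 6.680e-01 -2.752e-01  3.000e-04] [  49.  -174.4]
top bowl 0.88 [ 0.5253 -0.3119 -0.0015] [ -89.1 -225.8]
top bowl 0.61 [ 0.6359 -0.0969  0.0828] [-1.6 -0.5]
top stop 0.94 [ 0.6824 -0.1031  0.042 ] [45.3 -1.8]
scene bar_red 0.86 [ 0.6838 -0.1488  0.1814] [ 51.5 -47.1]
scene flask 0.76 [ 8.179e-01 -8.030e-02  5.000e-04] [177.7  35.1]
scene flask 0.75 [ 0.405  -0.1681  0.003 ] [-223.8  -95.4]
scene flask 0.74 [ 0.6367 -0.1002  0.0245] [-0.4 -3.7]
scene flask 0.67 [ 0.4992  0.1062 -0.0013] [-158.7  187.2]
scene cast 0.67 [ 0.6508  0.0814 -0.0041] [ -5.4 178.4]
scene jar 0.9 [ 0.6647 -0.2783  0.0011] [  46.  -177.9]
scene bowl 0.88 [ 0.5289 -0.3088 -0.0009] [ -85.8 -222.4]
```

View pics/fin.png

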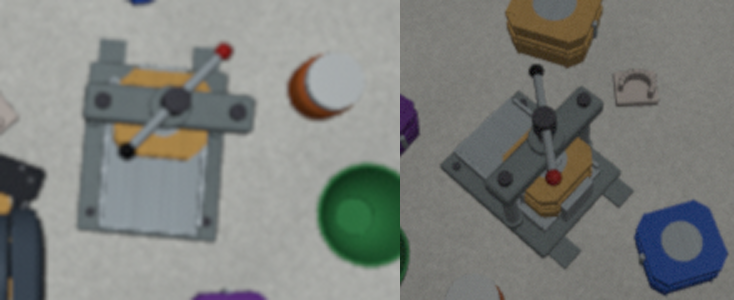

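The pictures show the flask home under the crosshead, the bar turned so its red end points to the rear right, and the gripper clear. The bystanders have not moved.

```bash
python3 -c "
from rig import bot; print(bot.hand_in())"
```

```text
the job is handed in; nothing more can be done
None
```

I slid the small brass flask home against the rear stop, ran the spindle down clockwise until the foot met it, and snugged it. I then came away and handed the job in at about 28 s. The hand-in gives no verdict, and I could not measure the foot's load on the flask directly.

- **Flask home:** The first push stopped about 5 mm short because the gripper's body met the crosshead lightly (total force on the tool 14 N). I finished with a higher push until the flask stood hard against the stop. In the final pictures both cameras put it within 0.5 mm of home.
- **Snugging:** Free running took about 2 to 3 N on the bar. After touch the resistance rose steadily to about 9.5 N at 42 mm from the axis, within the 7 to 13 N snug range. The wrist moment agreed at about 9.8 N.
- **Bystanders:** The cast, jar and bowl read within about 6 mm of where they started, which is close to the measuring error. The robot never touched them.
- **Checks that disagreed:**
  - The scene camera puts the flask about 3 mm to one side, while the top camera has it centred.
  - In the last top picture the network also gave a false `bar_red` at the cast and a false `bowl` at the press; I ignored both.

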